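# Set up the two-tier bakery stand

## Task

Set up the tiered stand for the stall: lift the lock knob out of its notch, slide the movable posts out to the notch that fits the trays' corner holes and let the knob drop fully home, then seat the larger tray on the lower shoulders with all four posts through its holes. Put the jam jars on it, at most one either side of its handle, then seat the smaller tray level on the upper shoulders over all four pins and put the dessert tubs on that one, again at most one either side of the handle. Leave everything upright and the other things on the counter where they are.

Things in the scene. Friction and masses are not known exactly. Their poses are not given: they have to be found in the camera images.
- stand: the stand's wooden base, fixed: board 160 mm (its x) by 290 mm (its y, -130 to +160), 18 mm thick. Origin on the counter, mid-way between the post pairs when 210 mm apart; z up. Four posts, each pair at x = +-60 mm: a fixed pair at y = -105 mm; the other pair on a cross-bar that slides along y (joint carriage). The trays hang on the posts' shoulders (see post_tip), one above the other
- post_tip (a point): top of the fixed post at the stand's x = -60, y = -105 mm, 180 mm above the counter. All four posts are alike: 34 mm thick up to a shoulder at 74 mm height, then 20 mm thick up to a shoulder at 152 mm (top 5 mm bevelled to 16 mm), then an 8 mm pin, tapered from 172 to 180 mm. The larger tray's underside rests on the 74 mm shoulders, the smaller's on the 152 mm shoulders
- carriage (a joint): slide of the movable cross-bar with its two posts, m along the stand's +y; its posts stand at y = 45 mm + this. 0 at the start (pairs 150 mm apart). Four notches: 0, 0.03, 0.06, 0.09 (pairs 150, 180, 210, 240 mm apart). Slides easily (1 to 2 N) with the lock knob lifted
- lockknob (a joint): lift of the lock knob, m: 0 with its pin fully down in a notch, 0.011 with the pin on top of the comb between notches, 0.018 at its upper stop. A light spring (2 to 3 N) draws it down when let go. Pin end round, 8 mm thick; notches 12 mm wide, 11 mm deep
- knob_grip (a point): the lock knob: black, round, upright, 21 mm diameter, on the tongue of the movable cross-bar, on the stand's x = 0 line, 80 mm from the movable posts' line towards the fixed posts. Point on its axis, 55 mm above the counter when down; the knob reaches 13 mm above and below it, the tongue's top is 14 mm below it. Lift it 12 to 17 mm, slide along the stand's y, let it down
- lower_tray_c (a point): the larger wooden tray, 180 x 260 mm (its x, y), flat on the counter, long way roughly away from the robot. Floor 8 mm thick, rim 6 mm thick and 14 mm above the floor. Four round corner holes, 24 mm diameter, at x = +-60, y = +-105 mm from the centre. A low strip under the handle divides it into a +y and a -y bay. Point: on its axis, 30 mm above its underside, z up. 0.3 to 0.6 kg
- lower_handle (a point): centre of the larger tray's carrying handle: a bar along the tray's x across its middle, 110 mm long, 14 x 14 mm in section, this point 53 mm above the tray's underside (bar top 60 mm), on two legs at x = +-44 mm; below it a dividing strip 12 x 12 mm on the tray floor. Same axes as the tray, which is the same turned half round
- upper_tray_c (a point): the smaller wooden tray, 150 x 250 mm (its x, y), flat on the counter, long way roughly away from the robot. Floor 8 mm thick, rim 6 mm thick and 14 mm above the floor. Four round corner holes, 12 mm diameter, at x = +-60, y = +-105 mm from the centre. A low strip under the handle divides it into a +y and a -y bay. Point: on its axis, 30 mm above its underside, z up. 0.3 to 0.6 kg
- upper_handle (a point): centre of the smaller tray's carrying handle: a bar along the tray's x across its middle, 110 mm long, 14 x 14 mm in section, this point 53 mm above the tray's underside (bar top 60 mm), on two legs at x = +-44 mm; below it a dividing strip 12 x 12 mm on the tray floor. Same axes as the tray, which is the same turned half round
- jar1_c (a point): a jam jar with brass lid, dark red, 52 mm diameter, 58 mm high, 0.14 to 0.28 kg, standing on the counter; may be absent. This point: its centre, half-way up
- jar2_c (a point): a jam jar with brass lid, dark red, 52 mm diameter, 58 mm high, 0.14 to 0.28 kg, standing on the counter; may be absent. This point: its centre, half-way up
- tub1_c (a point): a square dark brown dessert tub with a thin white lid, 60 x 60 mm, 42 mm high, 0.1 to 0.21 kg, standing on the counter; may be absent. This point: its centre, half-way up; sides along its x and y
- tub2_c (a point): a square dark brown dessert tub with a thin white lid, 60 x 60 mm, 42 mm high, 0.1 to 0.21 kg, standing on the counter; may be absent. This point: its centre, half-way up; sides along its x and y
- bell: brass counter bell, 72 mm diameter, 46 mm high; not part of the job, leave it where it is. Origin under its centre
- price_block: blank price card in a wooden foot, 70 mm wide, 74 mm high; not part of the job, leave it where it is. Origin under its centre
- coin_dish: white coin dish, 110 mm diameter, 18 mm high; not part of the job, leave it where it is. Origin under its centre
Not all that is in view belongs to the job. What is shaped like the part that bears tub1_c but blue or green is not meant.

How it is judged:
By the outcome, as a careful person would: the job done as asked, in the order asked, and still so for the second after the job is handed in, with the robot touching nothing.
Of jar1, jar2, tub1, tub2 only 2 to 4 are there at a start; the rules pass over those that are not, and their reading is None.
At some moment in a run one of jar1, jar2, tub1, tub2, lower_tray, upper_tray may be knocked a few centimetres aside while the robot is not near it.
It also fails if it takes over 210 s, if anything falls off the work surface, if the arm or the gripper's body presses on something with over 40 N, if the wrist force passes 120 N, or if a joint passes its speed limit or range.

## Robot

A 7-joint arm with a two-finger parallel gripper is mounted at the origin on the work surface. World frame = base frame: x ahead of the robot, y to its left, z up, the work surface at z = 0. Lengths are in m, angles in rad, forces in N, time in s.
With the tool pointing down it reaches from about 0.425 to 0.825 m from the base axis. Payload 3.6 kg.
Tool frame: the origin (TCP) lies midway between the tips of the shut fingers; the grasp point (between the pads) lies 19 mm behind it; z points along the fingers, y is the line along which they close (so a half turn about z gives the same grasp; the last joint's range is limited). The gripper opens to 93 mm and grips with 3 to 60 N. Pads are 15 mm wide; open, the fingers measure 128 mm over their backs; the gripper's body (75 mm by 188 mm) begins 65 mm behind the grasp point.
Start: joints at [-1.335, 0.615, -0.013, 1.423, 0.008, 1.103, -0.04], TCP at [0.169, 0.628, 0.219] pointing down, gripper open.
Joint ranges: [-3.12, 3.12], [-0.3, 2.06], [-1.34, 1.32], [0.26, 2.42], [-1.36, 4.5], [0.01, 1.98], [-2.84, 2.84]. Speed limits (rad/s): [2.79, 2.79, 3.14, 3.14, 3.14, 3.14, 3.14].

## Interface

Orientations are given as a unit quaternion [w, x, y, z].
In Python, from rig import env gives the robot as it stands. The module is installed in compiled form; this text tells all that it offers.
- The arm moves only by the tool servo_tool, never from a script. Its argument "increments" is a list of rows, each an object with "offset": the shift along the world's x, y, z in mm, a list of three; "yaw": the turn about the world's z in rad; "fingers": the closure, from 0 (fully open) to 1 (shut). In form: [{"offset": [x, y, z], "yaw": yaw, "fingers": fingers}, ...]. A call has 1 to 20 rows; each row is the pose to reach, as a shift and turn from the pose commanded when the call began; what a row does not reach only later rows make up. A row lasts 1/10 s, in which the tool goes at most 50 mm and 8.59 degrees, less where a joint would pass 70% of its speed; a pose out of reach is approached as far as the arm can. A call with a gripper value outside its range is refused whole. The fingers move at their own pace and stop on an object; "squeeze" is the grip in N (left out, the last holds). Time passes only in rows, so rows that repeat a pose let the fingers close. It gives the time, the measured TCP pose, the force, the opening and the grip force at its end, in the units of the state.
- env.sense(): the state, without advancing time (a new reading comes with each control period).
- env.get_image(name): name is "scene" or "top" or "wrist"; returns a dict with "frame" (480x640x3 uint8, red, green, blue), "depth" (480x640 float32, m along the optical axis (not along the pixel's ray), 0 where there is no reading), "fx", "fy", "cx", "cy" (pixels), "rvec" (rotation vector, rad) and "tvec" (3), from world to camera coordinates, as OpenCV has them. Camera axes: x right, y down, z forward; pixel columns grow to the right and rows downward; lengths in m; the calibration is good to about 2 mm. A picture is of the moment at which its call begins.
- env.finish_job(): hands the job in; it is judged then, once.
The state is a dict: "t": time; "joint_positions": joint angles; "dq": joint speeds; "effort": joint torques, N m; "position": TCP position; "orientation": TCP orientation; "contact_force": force on the tool from outside, world axes, zero at the start; "ft_torque": the same for the moment, N m; "finger_gap": finger opening in m; "grasp_force": force on a finger pad.
Only numpy, scipy, OpenCV 4.12 (cv2) and the standard library are available. Lean on these libraries where they do the work, as an engineer would, in place of code of your own. Each camera call takes 0.05 s, during which the arm holds its last target. There are 200 camera calls.

## Working session

There is one attempt and no reset: what is moved stays moved. The work goes in short steps, Python scripts to look and compute and a tool call to move; the robot and the scene stay as the last step left them, time stands still between calls to the robot, and variables do not carry over. Pictures are saved under pics/ and viewed, at most 18 in all, crops included, and the job is handed in when it is done.

Besides the shell and the picture viewer there is one more tool, called after "Call:" as name(argument=value, ...), one argument or row to a line, values as JSON. servo_tool: Moves the arm, as the interface text tells. Its arguments: {"type":"object","properties":{"increments":{"type":"array","items":{"type":"object","properties":{"offset":{"type":"array","items":{"type":"number"}},"yaw":{"type":"number"},"fingers":{"type":"number"}}}},"squeeze":{"type":"number"}},"required":["increments"]}

```bash
mkdir -p pics; cat > h.py <<'E'
from rig import env
import numpy as np, cv2
def grab(n,name=None):
    im=env.get_image(n)
    np.savez('%s.npz'%(name or n),**im)
    cv2.imwrite('pics/%s.png'%(name or n),im['frame'][:,:,::-1]); return im
def load(n): return dict(np.load('%s.npz'%n))
def RT(im): return cv2.Rodrigues(np.array(im['rvec'],float))[0],np.array(im['tvec'],float).reshape(3)
def cloud(im):
    R,t=RT(im); v,u=np.mgrid[:480,:640]; d=im['depth'].astype(float)
    P=np.stack([(u-im['cx'])/im['fx']*d,(v-im['cy'])/im['fy']*d,d],-1)
    return (P-t)@R
def px(im,u,v,z):
    "world point on plane z at pixel"
    R,t=RT(im); r=R.T@np.array([(u-im['cx'])/im['fx'],(v-im['cy'])/im['fy'],1]); c=-R.T@t
    return c+r*(z-c[2])/r[2]
def proj(im,p):
    R,t=RT(im); q=R@np.array(p,float)+t; return im['fx']*q[0]/q[2]+im['cx'],im['fy']*q[1]/q[2]+im['cy']
E
python3 - <<'E'
from h import *
print(env.sense())
for n in ['scene','top']:
    im=grab(n); R,t=RT(im); print(n,-R.T@t,R[2],im['fx'])
E
```

```text
{'t': 0.0, 'joint_positions': array([-1.3344961 ,  0.61594177, -0.01261789,  1.42488057,  0.00814216,
        1.10339064, -0.04042405]), 'dq': array([ 2.90927500e-04, -4.31604088e-04,  1.30470708e-03,  1.42159423e-03,
        1.52309519e-03,  3.61816870e-04,  8.91570425e-05]), 'effort': array([-6.69794990e-04, -4.58942914e+01,  2.09000590e-01, -1.65745211e+01,
       -6.10231049e-02,  2.06653448e-02,  2.46253985e-04]), 'position': array([0.16865858, 0.62692408, 0.21747262]), 'orientation': array([-1.31713046e-04,  1.30991165e-01,  9.91382703e-01, -1.27796374e-03]), 'contact_force': array([ 0.36753748, -0.50443245,  0.38383772]), 'ft_torque': array([-0.01274538,  0.03028314,  0.02820865]), 'grasp_force': 0.0, 'finger_gap': 0.09270480363730106}
scene [ 1.18558608 -0.10362217  1.09066491] [-0.59560221  0.09251171 -0.79793458] 464.7857746564085
top [0.23084642 0.02114715 1.44412054] [ 0.17889102 -0.01053144 -0.98381253] 562.0313497293764
```

View pics/top.png

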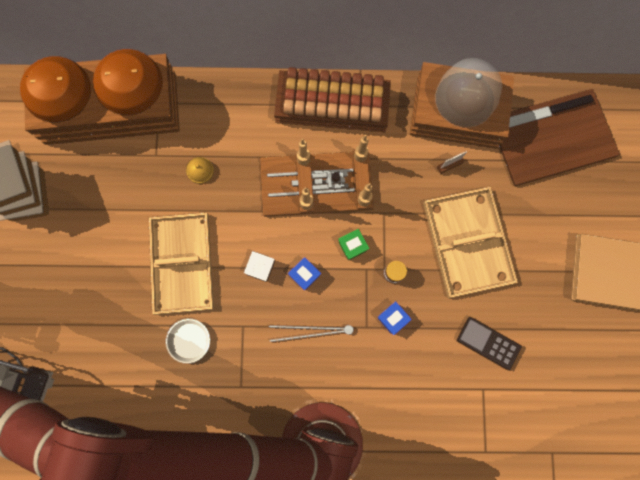

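View pics/scene.png

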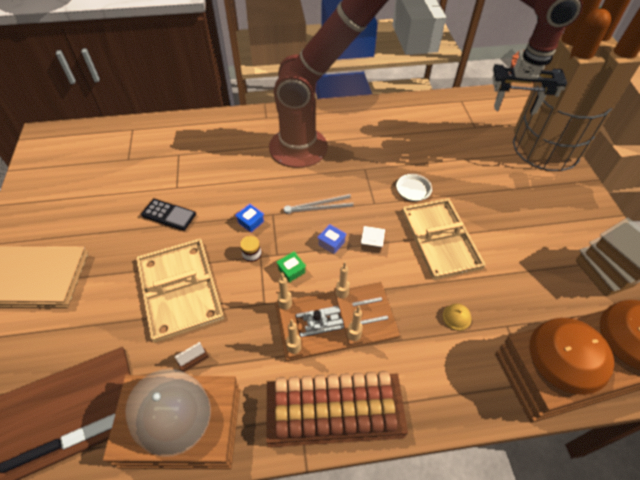

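```bash
cat >> h.py <<'E'
def rect(P,lo,hi,xr,yr):
    m=(P[...,2]>lo)&(P[...,2]<hi)&(P[...,0]>xr[0])&(P[...,0]<xr[1])&(P[...,1]>yr[0])&(P[...,1]<yr[1])
    q=P[m]; return q,cv2.minAreaRect((q[:,:2]*1000).astype(np.float32)) if len(q)>3 else None
E
python3 - <<'E'
from h import *
a=load('top'); b=load('scene'); A=cloud(a);B=cloud(b)
for n,p in dict(tub=(259,266),jar=(396,271),bigtray=(470,243),small=(181,263),knob=(336,179),bell=(199,170),dish=(188,341),card=(452,162),boardcorner=(268,205)).items():
    u,v=p; print(n,A[v,u].round(3),a['frame'][v,u])
for n,im,P in (('top',a,A),('scene',b,B)):
    print(n)
    for nm,u,v,r,lo,hi in (('big',470,243,.19,.006,.03),('small',181,263,.17,.006,.03),('board',317,184,.2,.012,.025),('tub',259,266,.06,.03,.05),('jar',396,271,.05,.045,.07)):
        c=px(a,u,v,.02); q,r_=rect(P,lo,hi,(c[0]-r,c[0]+r),(c[1]-r,c[1]+r))
        # largest cluster via closeness
        print(nm,len(q),r_, np.median(q[:,2]).round(4))
    q,_=rect(P,.1,.19,(.45,.8),(-.2,.25))
    k=cv2.kmeans((q*1000).astype(np.float32),4,None,(3,50,.1),5,cv2.KMEANS_PP_CENTERS); print(k[2].round(1),len(q),q[:,2].max())
g=np.hstack([cv2.resize(a['frame'][140:225,250:385],None,fx=4,fy=4),])
cv2.imwrite('pics/c1.png',g[:,:,::-1])
E
```

```text
tub [0.431 0.162 0.045] [245 239 222]
jar [ 0.421 -0.181  0.054] [222 166  65]
bigtray [ 0.5   -0.377  0.023] [180 136  83]
small [0.441 0.366 0.012] [161 122  74]
knob [ 0.653 -0.029  0.071] [53 39 28]
bell [0.682 0.326 0.038] [200 149  59]
dish [0.244 0.34  0.002] [238 232 212]
card [ 0.716 -0.336  0.029] [108  90  77]
boardcorner [0.596 0.147 0.016] [165 104  56]
top
big 5489 ((500.4793395996094, -378.9437561035156), (379.3188171386719, 379.68646240234375), 0.18522243201732635) 0.0097
small 4830 ((438.44439697265625, 364.4002380371094), (339.1138000488281, 337.7576599121094), 89.66851043701172) 0.0098
board 4335 ((655.5523681640625, 21.87872314453125), (315.90960693359375, 368.3605041503906), 81.27201843261719) 0.0181
tub 563 ((432.5523376464844, 163.1903533935547), (60.723636627197266, 60.788204193115234), 70.22943115234375) 0.0409
jar 330 ((421.9111022949219, -180.1939239501953), (48.41238021850586, 49.93050003051758), 5.014491558074951) 0.0577
[[ 711.8   55.7  139.8]
 [ 604.3 -101.5  142.2]
 [ 723.3  -92.4  139.4]
 [ 592.4   46.4  141.1]] 403 0.1827951562470755
scene
big 4677 ((507.54937744140625, -370.6318054199219), (302.699951171875, 474.8937683105469), 70.7974853515625) 0.0094
small 2630 ((425.83221435546875, 404.3146667480469), (312.3568420410156, 247.06932067871094), 1.0960304737091064) 0.0094
board 4353 ((599.5441284179688, 30.84039306640625), (285.6053466796875, 319.4388732910156), 4.273067474365234) 0.0172
tub 389 ((435.68572998046875, 162.67764282226562), (59.70248031616211, 62.714385986328125), 70.23038482666016) 0.0396
jar 262 ((426.58270263671875, -180.8338165283203), (48.81948471069336, 50.439273834228516), 33.09184646606445) 0.0569
[[ 723.9   53.5  137.4]
 [ 616.3 -103.3  136.9]
 [ 604.6   44.9  138.3]
 [ 735.8  -94.3  139.3]] 567 0.1801139360974402
```

View pics/c1.png

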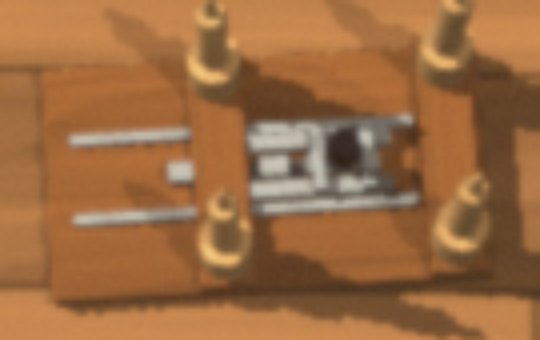

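```bash
cat >> h.py <<'E'
def comp(im,u,v,lo,hi,P=None):
    P=cloud(im) if P is None else P
    m=((P[...,2]>lo)&(P[...,2]<hi)&(im['depth']>0)).astype(np.uint8)
    n,l=cv2.connectedComponents(m,connectivity=4)
    c=l[v-2:v+3,u-2:u+3].ravel(); c=c[c>0]; k=np.bincount(c).argmax()
    q=P[l==k]; return q,cv2.minAreaRect((q[:,:2]*1000).astype(np.float32))
E
python3 - <<'E'
from h import *
a=load('top'); b=load('scene')
for nm,im,c in (('top',a,((460,215),(181,240))),('scene',b,((180,270),(435,225)))):
  for s in c: 
    q,r=comp(im,*s,.005,.09); print(nm,s,len(q),r)
c=np.hstack([cv2.resize(a['frame'][235:295,235:335],(400,240)),cv2.resize(b['frame'][215:275,325:425],(400,240))])
d=np.hstack([cv2.resize(a['frame'][185:305,415:535],(360,360)),cv2.resize(a['frame'][205:325,125:245],(360,360))])
d=cv2.copyMakeBorder(d,0,0,0,80,0)
cv2.imwrite('pics/c2.png',np.vstack([c,d])[:,:,::-1])
E
```

```text
top (460, 215) 5764 ((509.68463134765625, -379.967529296875), (266.1159362792969, 192.0693359375), 12.859338760375977)
top (181, 240) 5042 ((444.98175048828125, 368.37066650390625), (261.7086486816406, 159.7506561279297), 5.914119243621826)
scene (180, 270) 5250 ((502.68951416015625, -380.7926025390625), (278.279541015625, 180.6680145263672), 12.965276718139648)
scene (435, 225) 3265 ((444.6553955078125, 366.2352600097656), (254.67555236816406, 153.46054077148438), 5.6508259773254395)
```

View pics/c2.png

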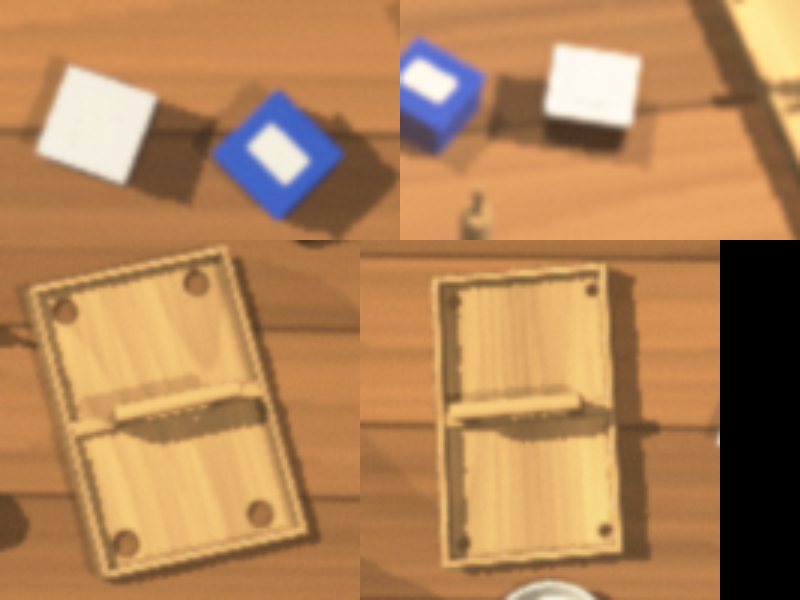

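Call:
servo_tool(
  increments=[
    {"offset": [60, -80, 42], "yaw": -0.1, "fingers": 0},
    {"offset": [495, -655, 42], "yaw": -1.234, "fingers": 0},
    {"offset": [495, -655, 42], "yaw": -1.234, "fingers": 0},
    {"offset": [495, -655, 42], "yaw": -1.234, "fingers": 0},
    {"offset": [495, -655, 42], "yaw": -1.234, "fingers": 0},
    {"offset": [495, -655, 42], "yaw": -1.234, "fingers": 0},
    {"offset": [495, -655, 42], "yaw": -1.234, "fingers": 0},
    {"offset": [495, -655, 42], "yaw": -1.234, "fingers": 0},
    {"offset": [495, -655, 42], "yaw": -1.234, "fingers": 0},
    {"offset": [495, -655, 42], "yaw": -1.234, "fingers": 0},
    {"offset": [495, -655, 42], "yaw": -1.234, "fingers": 0},
    {"offset": [495, -655, 42], "yaw": -1.234, "fingers": 0},
    {"offset": [495, -655, 42], "yaw": -1.234, "fingers": 0},
    {"offset": [495, -655, 42], "yaw": -1.234, "fingers": 0},
    {"offset": [495, -655, 42], "yaw": -1.234, "fingers": 0},
    {"offset": [495, -655, 42], "yaw": -1.234, "fingers": 0},
    {"offset": [495, -655, 42], "yaw": -1.234, "fingers": 0},
    {"offset": [495, -655, 42], "yaw": -1.234, "fingers": 0},
    {"offset": [495, -655, 42], "yaw": -1.234, "fingers": 0},
    {"offset": [495, -655, 42], "yaw": -1.234, "fingers": 0},
  ],
)

```text
t: 2.1
position: [0.6632, -0.025, 0.2603]
orientation: [-0.001, 0.679, 0.734, 0.0]
contact_force: [0.1, 1.6, -0.0]
finger_gap: 0.0929
grasp_force: 0.0
```

```bash
cat >> h.py <<'E'
def st():
    s=env.sense(); w,x,y,z=s['orientation']
    ty=np.array([2*(x*y-w*z),1-2*(x*x+z*z)])
    print('t%.1f'%s['t'],(s['position']*1000).round(1),'T=%.2f'%np.degrees(np.arctan2(ty[1],ty[0])),'F',s['contact_force'].round(1),'gap %.1f'%(s['finger_gap']*1000),'grip %.1f'%s['grasp_force'],'j',s['joint_positions'].round(2))
E
python3 - <<'E'
from h import *
st()
w=grab('wrist','w1'); R,t=RT(w); print(-R.T@t,R[2])
E
```

```text
t2.1 [663.2 -25.  260.3] T=4.40 F [ 0.1  1.6 -0. ] gap 92.9 grip 0.0 j [-0.2   0.63  0.39  1.32 -0.24  1.24  0.28]
[0.65736814 0.04321692 0.42623118] [ 0.01934445 -0.2494686  -0.96818966]
```

View pics/w1.png

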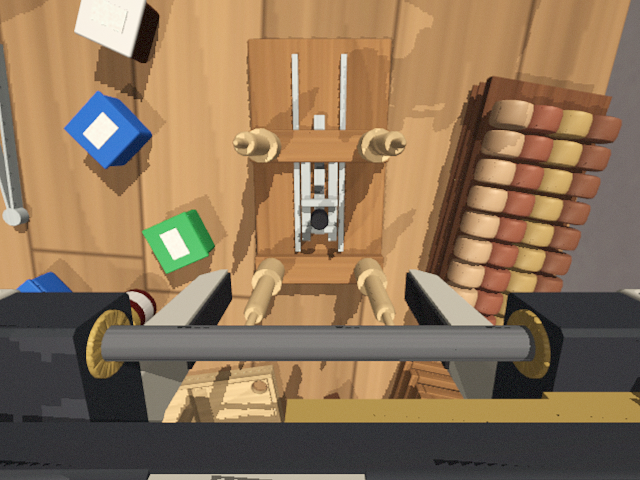

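```bash
python3 - <<'E'
from h import *
w=load('w1'); P=cloud(w)
print('knobdepth',P[216:223:3,316:323:3].reshape(-1,3).round(4)[:, :])
print('ray',px(w,319,217,.068).round(4))
for u,v in ((249,39),(391,38),(257,283),(383,283)): print(px(w,u,v,.018).round(4))
# pins: top of posts, 3D points high
for n in ('w1',):
  m=(P[...,2]>.173)&(P[...,2]<.19)&(P[...,0]>.5)&(P[...,1]>-.15)&(P[...,1]<.15)
  q=P[m]; print(len(q))
  vv,uu=np.where(m)
  for s in ((0,250,0,300),(0,250,340,640),(250,480,0,300),(250,480,340,640)):
    k=(vv>=s[0])&(vv<s[1])&(uu>=s[2])&(uu<s[3]); print(k.sum(),q[k].mean(0).round(4),uu[k].mean(),vv[k].mean())
E
```

```text
knobdepth [[ 0.6606 -0.0247  0.0676]
 [ 0.6639 -0.0245  0.0677]
 [ 0.6671 -0.024   0.0687]
 [ 0.6608 -0.028   0.0681]
 [ 0.6641 -0.0279  0.067 ]
 [ 0.6674 -0.0273  0.0687]
 [ 0.6611 -0.0315  0.0673]
 [ 0.6644 -0.0313  0.0667]
 [ 0.6677 -0.031   0.0672]]
ray [ 0.6639 -0.0255  0.068 ]
[0.5728 0.157  0.018 ]
[0.7281 0.17   0.018 ]
[ 0.5905 -0.1292  0.018 ]
[ 0.7555 -0.1165  0.018 ]
165
74 [0.5988 0.0454 0.1766] 237.14864864864865 142.3108108108108
78 [0.7165 0.0544 0.1766] 400.6923076923077 142.35897435897436
5 [ 0.6088 -0.1009  0.1739] 247.0 324.0
8 [ 0.7288 -0.0913  0.174 ] 390.375 323.75
```

Call:
servo_tool(
  increments=[
    {"offset": [0, -2, -40], "yaw": 0, "fingers": 0},
    {"offset": [0, -2, -80], "yaw": 0, "fingers": 0},
    {"offset": [0, -2, -120], "yaw": 0, "fingers": 0},
    {"offset": [0, -2, -150], "yaw": 0, "fingers": 0},
    {"offset": [0, -2, -175], "yaw": 0, "fingers": 0},
    {"offset": [0, -2, -190], "yaw": 0, "fingers": 0},
    {"offset": [0, -2, -200], "yaw": 0, "fingers": 0},
    {"offset": [0, -2, -200], "yaw": 0, "fingers": 0},
    {"offset": [0, -2, -200], "yaw": 0, "fingers": 0},
  ],
)

```text
t: 3.05
position: [0.6647, -0.0292, 0.0618]
orientation: [0.001, 0.68, 0.733, 0.001]
contact_force: [0.6, 0.7, 0.4]
finger_gap: 0.0925
grasp_force: 0.0
```

```bash
python3 - <<'E'
from h import *
st()
E
```

```text
t3.0 [664.7 -29.2  61.8] T=4.27 F [0.6 0.7 0.4] gap 92.5 grip 0.0 j [-0.17  0.82  0.32  1.54 -0.32  0.83  0.35]
```

Call:
servo_tool(
  increments=[
    {"offset": [0, 1, -8], "yaw": 0, "fingers": 0},
    {"offset": [0, 1, -14], "yaw": 0, "fingers": 0},
    {"offset": [0, 1, -14], "yaw": 0, "fingers": 0},
    {"offset": [0, 1, -14], "yaw": 0, "fingers": 1},
    {"offset": [0, 1, -14], "yaw": 0, "fingers": 1},
    {"offset": [0, 1, -14], "yaw": 0, "fingers": 1},
    {"offset": [0, 1, -14], "yaw": 0, "fingers": 1},
    {"offset": [0, 1, -14], "yaw": 0, "fingers": 1},
    {"offset": [0, 1, -14], "yaw": 0, "fingers": 1},
    {"offset": [0, 1, -14], "yaw": 0, "fingers": 1},
    {"offset": [0, 1, -14], "yaw": 0, "fingers": 1},
    {"offset": [0, 1, -14], "yaw": 0, "fingers": 1},
    {"offset": [0, 1, -14], "yaw": 0, "fingers": 1},
  ],
  squeeze=25,
)

```text
t: 4.35
position: [0.6645, -0.0283, 0.0467]
orientation: [0.001, 0.68, 0.733, 0.0]
contact_force: [0.7, -0.5, -1.6]
finger_gap: 0.0202
grasp_force: 25.0
```

```bash
python3 - <<'E'
from h import *
st()
E
```

```text
t4.3 [664.5 -28.3  46.7] T=4.24 F [ 0.7 -0.5 -1.6] gap 20.2 grip 25.0 j [-0.16  0.84  0.31  1.55 -0.33  0.8   0.35]
```

Call:
servo_tool(
  increments=[
    {"offset": [0, 0, 5], "yaw": 0, "fingers": 1},
    {"offset": [0, 0, 10], "yaw": 0, "fingers": 1},
    {"offset": [0, 0, 15], "yaw": 0, "fingers": 1},
    {"offset": [0, 0, 15], "yaw": 0, "fingers": 1},
    {"offset": [-0.8, 10, 15], "yaw": 0, "fingers": 1},
    {"offset": [-1.5, 20, 15], "yaw": 0, "fingers": 1},
    {"offset": [-2.3, 30, 15], "yaw": 0, "fingers": 1},
    {"offset": [-3.1, 40, 15], "yaw": 0, "fingers": 1},
    {"offset": [-3.8, 50, 15], "yaw": 0, "fingers": 1},
    {"offset": [-4.6, 60, 15], "yaw": 0, "fingers": 1},
    {"offset": [-4.6, 60, 15], "yaw": 0, "fingers": 1},
    {"offset": [-4.6, 60, 15], "yaw": 0, "fingers": 1},
  ],
)

```text
t: 5.55
position: [0.6595, 0.0341, 0.0617]
orientation: [-0.001, 0.68, 0.733, 0.001]
contact_force: [4.8, 1.3, -2.4]
finger_gap: 0.0205
grasp_force: 25.0
```

```bash
python3 - <<'E'
from h import *
st()
w=grab('wrist','w2'); P=cloud(w)
m=(P[...,2]>.173)&(P[...,2]<.19)&(P[...,0]>.5)&(P[...,1]>-.15)&(P[...,1]<.25)&(P[...,0]<.8)
v,u=np.where(m); q=P[m]
for k in (u<320,u>=320): print(k.sum(),q[k].mean(0).round(4))
E
```

```text
t5.5 [659.5  34.1  61.7] T=4.34 F [ 4.8  1.3 -2.4] gap 20.5 grip 25.0 j [-0.27  0.82  0.33  1.55 -0.33  0.82  0.27]
20979 [0.6325 0.0537 0.1821]
20375 [0.682  0.0575 0.1822]
```

View pics/w2.png

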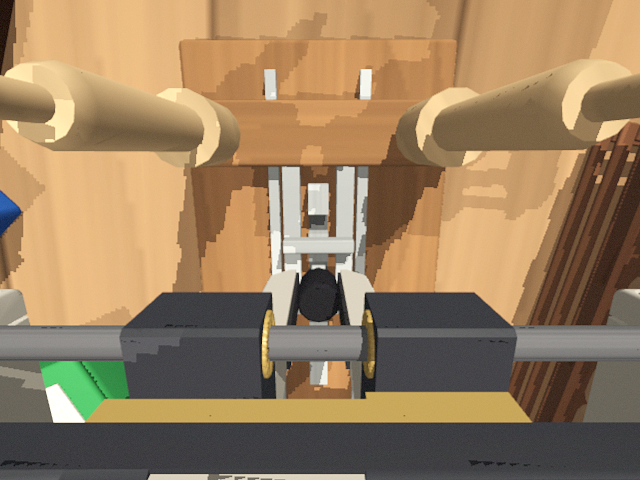

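Call:
servo_tool(
  increments=[
    {"offset": [0, -1.5, 0], "yaw": 0, "fingers": 1},
    {"offset": [0, -1.5, -2], "yaw": 0, "fingers": 1},
    {"offset": [0, -1.5, -4], "yaw": 0, "fingers": 1},
    {"offset": [0, -1.5, -6], "yaw": 0, "fingers": 1},
    {"offset": [0, -1.5, -8], "yaw": 0, "fingers": 1},
    {"offset": [0, -1.5, -8], "yaw": 0, "fingers": 1},
  ],
)

```text
t: 6.2
position: [0.6597, 0.0312, 0.0535]
orientation: [-0.0, 0.68, 0.733, 0.001]
contact_force: [5.9, 1.3, -3.7]
finger_gap: 0.0202
grasp_force: 25.0
```

```bash
python3 - <<'E'
from h import *
st()
E
```

```text
t6.2 [659.7  31.2  53.5] T=4.26 F [ 5.9  1.3 -3.7] gap 20.2 grip 25.0 j [-0.26  0.83  0.32  1.56 -0.33  0.81  0.27]
```

Call:
servo_tool(
  increments=[
    {"offset": [0, 0, -3], "yaw": 0, "fingers": 1},
    {"offset": [0, 0, -6], "yaw": 0, "fingers": 1},
    {"offset": [0, 0, -6.5], "yaw": 0, "fingers": 1},
    {"offset": [0, 0, -6.5], "yaw": 0, "fingers": 1},
    {"offset": [0, 0, -6.5], "yaw": 0, "fingers": 0.5},
    {"offset": [0, 0, -6.5], "yaw": 0, "fingers": 0.5},
    {"offset": [0, 0, -6.5], "yaw": 0, "fingers": 0.5},
    {"offset": [0, 0, -6.5], "yaw": 0, "fingers": 0.5},
    {"offset": [0, 0, -6.5], "yaw": 0, "fingers": 0.5},
    {"offset": [0, 0, 20], "yaw": 0, "fingers": 0.5},
    {"offset": [0, 0, 60], "yaw": 0, "fingers": 0.5},
    {"offset": [0, 0, 110], "yaw": 0, "fingers": 0.5},
    {"offset": [0, 0, 160], "yaw": 0, "fingers": 0.5},
    {"offset": [0, 0, 210], "yaw": 0, "fingers": 0},
    {"offset": [0, 0, 260], "yaw": 0, "fingers": 0},
    {"offset": [0, 0, 260], "yaw": 0, "fingers": 0},
    {"offset": [0, 0, 260], "yaw": 0, "fingers": 0},
  ],
)

```text
t: 7.9
position: [0.6594, 0.0299, 0.3151]
orientation: [0.001, 0.681, 0.733, 0.001]
contact_force: [0.1, 0.1, 0.2]
finger_gap: 0.0739
grasp_force: 0.0
```

```bash
python3 - <<'E'
from h import *
st()
w=grab('wrist','w3'); P=cloud(w)
q=P[...]; 
m=(w['frame'].max(-1)<70)&(P[...,2]>.055)&(P[...,2]<.1)&(abs(P[...,0]-.66)<.03)&(abs(P[...,1]-.031)<.04)
q=P[m]; print('knob',len(q),q[q[:,2]>q[:,2].max()-.006].mean(0))
m=(P[...,2]>.174)&(P[...,2]<.19)&(P[...,0]>.5)&(P[...,1]>-.15)&(P[...,1]<.15)&(P[...,0]<.8)
v,u=np.where(m); q=P[m]; vm=240
for k in ((u<320)&(v<vm),(u>=320)&(v<vm),(u<320)&(v>vm),(u>=320)&(v>vm)): print(k.sum(),q[k].mean(0).round(4),u[k].mean().round(),v[k].mean().round())
E
```

```text
t7.9 [659.4  29.9 315.1] T=4.23 F [0.1 0.1 0.2] gap 73.9 grip 0.0 j [-0.29  0.59  0.41  1.24 -0.23  1.35  0.18]
knob 212 [0.65954321 0.03036759 0.06726711]
41 [0.5939 0.1047 0.1776] 249.0 138.0
44 [0.7121 0.1137 0.1773] 385.0 138.0
0 [nan nan nan] nan nan
0 [nan nan nan] nan nan<stdin>:9: RuntimeWarning: Mean of empty slice.
  ret = um.true_divide(
  ret = ret.dtype.type(ret / rcount)
```

View pics/w3.png

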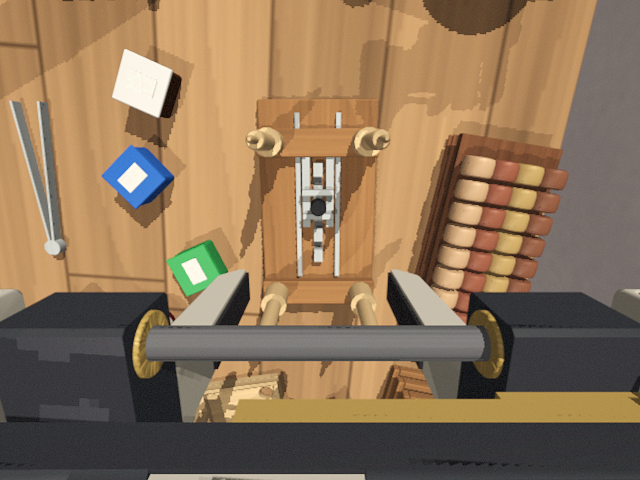

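Call:
servo_tool(
  increments=[
    {"offset": [-20, -50, -10], "yaw": 0.05, "fingers": 0},
    {"offset": [-156, -410, -60], "yaw": 0.151, "fingers": 0},
    {"offset": [-156, -410, -60], "yaw": 0.151, "fingers": 0},
    {"offset": [-156, -410, -60], "yaw": 0.151, "fingers": 0},
    {"offset": [-156, -410, -60], "yaw": 0.151, "fingers": 0},
    {"offset": [-156, -410, -60], "yaw": 0.151, "fingers": 0},
    {"offset": [-156, -410, -60], "yaw": 0.151, "fingers": 0},
    {"offset": [-156, -410, -60], "yaw": 0.151, "fingers": 0},
    {"offset": [-156, -410, -60], "yaw": 0.151, "fingers": 0},
    {"offset": [-156, -410, -60], "yaw": 0.151, "fingers": 0},
    {"offset": [-156, -410, -60], "yaw": 0.151, "fingers": 0},
    {"offset": [-156, -410, -60], "yaw": 0.151, "fingers": 0},
    {"offset": [-156, -410, -60], "yaw": 0.151, "fingers": 0},
    {"offset": [-156, -410, -60], "yaw": 0.151, "fingers": 0},
  ],
)

```text
t: 9.35
position: [0.5043, -0.3781, 0.2535]
orientation: [-0.0, 0.622, 0.783, 0.0]
contact_force: [-0.2, 0.6, -0.2]
finger_gap: 0.0927
grasp_force: 0.0
```

```bash
python3 - <<'E'
from h import *
st()
w=grab('wrist','w4')
a=grab('top','t2'); 
# refine pins from top image: crop
cv2.imwrite('pics/c3.png',np.vstack([w['frame'][:300],cv2.resize(a['frame'][125:215,250:390],(640,300)) if 0 else cv2.resize(a['frame'][140:205,250:390],(640,297),interpolation=cv2.INTER_CUBIC)])[:,:,::-1])
E
```

```text
t9.3 [ 504.3 -378.1  253.5] T=13.06 F [-0.2  0.6 -0.2] gap 92.7 grip 0.0 j [ 0.38  0.58  0.39  1.44 -0.23  1.17  1.04]
```

View pics/c3.png

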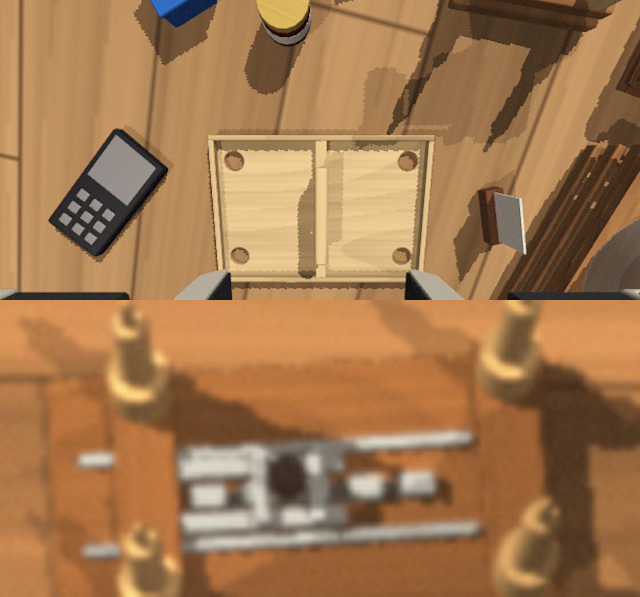

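```bash
python3 - <<'E'
from h import *
w=load('w4'); P=cloud(w)
H=np.array([px(w,u,v,.006) for u,v in ((234,161),(408,160),(240,256),(401,256))])*1000
print(H.round(1),H.mean(0), 'len',[np.linalg.norm(H[i]-H[j]) for i,j in((0,1),(2,3),(0,2),(1,3))])
for i,j in((0,1),(2,3)):
  d=H[j]-H[i]; print(np.degrees(np.arctan2(d[1],d[0])))
m=(P[...,2]>.054)&(P[...,2]<.064)&(abs(P[...,0]-.504)<.1)&(abs(P[...,1]+.38)<.1)
q=P[m]; print('bar',len(q),q.mean(0),cv2.minAreaRect((q[:,:2]*1000).astype(np.float32)))
E
```

```text
[[ 392.1 -345.2    6. ]
 [ 597.  -296.4    6. ]
 [ 419.5 -462.6    6. ]
 [ 623.8 -415.3    6. ]] [ 508.10080023 -379.89667607    6.        ] len [np.float64(210.69616738336387), np.float64(209.71456755236792), np.float64(120.56614159059316), np.float64(121.84451474708244)]
13.394195615789927
13.047140044821647
bar 1214 [ 0.50625533 -0.37679097  0.05930818] ((506.8394470214844, -379.31787109375), (13.95984172821045, 108.75602722167969), 12.819647789001465)
```

Call:
servo_tool(
  increments=[
    {"offset": [3, -1.5, -40], "yaw": 0, "fingers": 0},
    {"offset": [3, -1.5, -80], "yaw": 0, "fingers": 0},
    {"offset": [3, -1.5, -120], "yaw": 0, "fingers": 0},
    {"offset": [3, -1.5, -160], "yaw": 0, "fingers": 0},
    {"offset": [3, -1.5, -190], "yaw": 0, "fingers": 0},
    {"offset": [3, -1.5, -210], "yaw": 0, "fingers": 0},
    {"offset": [3, -1.5, -218], "yaw": 0, "fingers": 0},
    {"offset": [3, -1.5, -218], "yaw": 0, "fingers": 0},
    {"offset": [3, -1.5, -218], "yaw": 0, "fingers": 1},
    {"offset": [3, -1.5, -218], "yaw": 0, "fingers": 1},
    {"offset": [3, -1.5, -218], "yaw": 0, "fingers": 1},
    {"offset": [3, -1.5, -218], "yaw": 0, "fingers": 1},
    {"offset": [3, -1.5, -218], "yaw": 0, "fingers": 1},
    {"offset": [3, -1.5, -218], "yaw": 0, "fingers": 1},
    {"offset": [3, -1.5, -218], "yaw": 0, "fingers": 1},
    {"offset": [3, -1.5, -218], "yaw": 0, "fingers": 1},
    {"offset": [3, -1.5, -218], "yaw": 0, "fingers": 1},
    {"offset": [3, -1.5, -218], "yaw": 0, "fingers": 1},
  ],
  squeeze=55,
)

```text
t: 11.25
position: [0.5063, -0.3813, 0.0356]
orientation: [0.0, 0.623, 0.782, 0.0]
contact_force: [4.0, 1.2, -2.2]
finger_gap: 0.0176
grasp_force: 1.4
```

```bash
python3 - <<'E'
from h import *
st()
E
```

```text
t11.2 [ 506.3 -381.3   35.6] T=12.89 F [ 4.   1.2 -2.2] gap 17.6 grip 1.4 j [ 0.44  0.82  0.3   1.65 -0.33  0.72  1.13]
```

Call:
servo_tool(
  increments=[
    {"offset": [0, 0, 0], "yaw": 0, "fingers": 1},
    {"offset": [0, 0, 0], "yaw": 0, "fingers": 1},
    {"offset": [0, 0, 0], "yaw": 0, "fingers": 1},
    {"offset": [0, 0, 0], "yaw": 0, "fingers": 1},
    {"offset": [0, 0, 5], "yaw": 0, "fingers": 1},
    {"offset": [0, 0, 15], "yaw": 0, "fingers": 1},
    {"offset": [0, 0, 30], "yaw": 0, "fingers": 1},
    {"offset": [0, 0, 55], "yaw": 0, "fingers": 1},
    {"offset": [0, 0, 80], "yaw": 0, "fingers": 1},
    {"offset": [0, 0, 105], "yaw": 0, "fingers": 1},
    {"offset": [0, 0, 130], "yaw": 0, "fingers": 1},
    {"offset": [0, 0, 155], "yaw": 0, "fingers": 1},
    {"offset": [0, 0, 180], "yaw": 0, "fingers": 1},
    {"offset": [0, 0, 200], "yaw": 0, "fingers": 1},
    {"offset": [0, 0, 215], "yaw": 0, "fingers": 1},
    {"offset": [0, 0, 225], "yaw": 0, "fingers": 1},
    {"offset": [0, 0, 230], "yaw": 0, "fingers": 1},
    {"offset": [0, 0, 230], "yaw": 0, "fingers": 1},
  ],
)

```text
t: 13.05
position: [0.506, -0.3814, 0.2662]
orientation: [0.0, 0.623, 0.782, -0.0]
contact_force: [-0.0, 0.2, -5.2]
finger_gap: 0.0138
grasp_force: 55.0
```

```bash
python3 - <<'E'
from h import *
st()
w=grab('wrist','w5'); s=env.sense()['position']*1000
P=cloud(w)*1000
m=(P[...,2]>s[2]+12)&(P[...,2]<s[2]+32)
c=np.hypot(P[...,0]-s[0],P[...,1]-s[1]); q=P[m&(c<100)]; print(len(q),q.mean(0),cv2.minAreaRect(q[:,:2].astype(np.float32)))
E
```

```text
t13.1 [ 506.  -381.4  266.2] T=12.88 F [-0.   0.2 -5.2] gap 13.8 grip 55.0 j [ 0.38  0.57  0.4   1.41 -0.23  1.2   1.03]
6397 [ 502.53671016 -370.33149447  289.55399181] ((506.1217041015625, -379.3299560546875), (42.140052795410156, 107.35900115966797), 27.02381134033203)
```

View pics/w5.png

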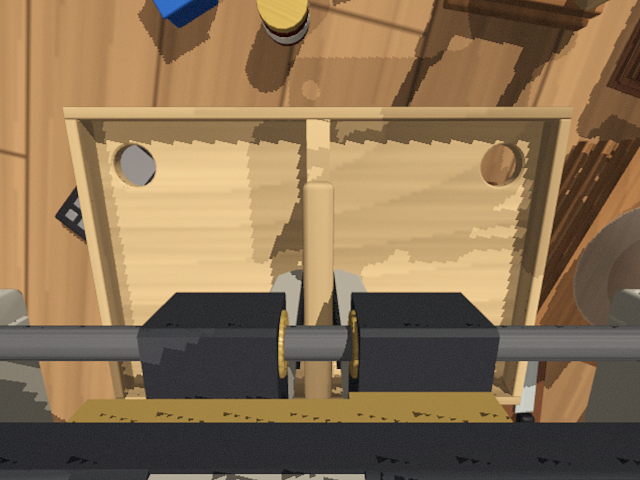

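```bash
cat >> h.py <<'E'
def floorfit(w,boxes):
    P=cloud(w)*1000
    q=np.vstack([P[v0:v1,u0:u1].reshape(-1,3) for u0,u1,v0,v1 in boxes])
    A=np.c_[q[:,:2],np.ones(len(q))]; c=np.linalg.lstsq(A,q[:,2],rcond=None)[0]; return c
E
python3 - <<'E'
from h import *
w=load('w5')
c=floorfit(w,((170,240,160,280),(350,400,250,290),(380,470,150,200))); print('tilt',c[:2])
H=[]
for u,v in ((134.5,165),(500.5,165)):
    p=px(w,u,v,.239)*1000
    z=c@[p[0],p[1],1]; p=px(w,u,v,z/1000)*1000; H.append(p)
H=np.array(H); print(H, H[1]-H[0],np.linalg.norm(H[1]-H[0]))
d=H[1]-H[0]; th=np.arctan2(d[1],d[0]); print('tray y axis',np.degrees(th))
n=np.array([-np.sin(th),np.cos(th)]); C=H.mean(0)[:2]-60*n; print('tray centre',C,'rel tcp',C-[506,-381.4], 'in tool (along y,-n)',(C-[506,-381.4])@[np.cos(th),np.sin(th)],(C-[506,-381.4])@n)
E
```

```text
tilt [0.00137542 0.0237814 ]
[[ 390.82144094 -344.9666903   239.77113268]
 [ 591.65068033 -298.97064209  241.15038847]] [200.82923939  45.9960482    1.37925579] 206.03378895318633
tray y axis 12.90000330486713
tray centre [ 504.63107097 -380.45433707] rel tcp [-1.36892903  0.94566293] in tool (along y,-n) -1.1232594687143247 1.2274091519569263
```

Call:
servo_tool(
  increments=[
    {"offset": [4, 10, 0], "yaw": 0.035, "fingers": 1},
    {"offset": [12, 30, 0], "yaw": 0.11, "fingers": 1},
    {"offset": [22, 55, 0], "yaw": 0.2, "fingers": 1},
    {"offset": [34, 83, 0], "yaw": 0.3, "fingers": 1},
    {"offset": [46, 112, 0], "yaw": 0.4, "fingers": 1},
    {"offset": [58, 141, 0], "yaw": 0.5, "fingers": 1},
    {"offset": [70, 170, 0], "yaw": 0.6, "fingers": 1},
    {"offset": [82, 200, 0], "yaw": 0.7, "fingers": 1},
    {"offset": [94, 230, 0], "yaw": 0.8, "fingers": 1},
    {"offset": [106, 260, 0], "yaw": 0.9, "fingers": 1},
    {"offset": [118, 290, 0], "yaw": 1.0, "fingers": 1},
    {"offset": [130, 318, 0], "yaw": 1.1, "fingers": 1},
    {"offset": [140, 343, 0], "yaw": 1.2, "fingers": 1},
    {"offset": [148, 364, 0], "yaw": 1.3, "fingers": 1},
    {"offset": [154, 379, 0], "yaw": 1.38, "fingers": 1},
    {"offset": [157, 386, 0], "yaw": 1.4226, "fingers": 1},
    {"offset": [157, 386.5, 0], "yaw": 1.4226, "fingers": 1},
    {"offset": [157, 386.5, 0], "yaw": 1.4226, "fingers": 1},
    {"offset": [157, 386.5, 0], "yaw": 1.4226, "fingers": 1},
    {"offset": [157, 386.5, 0], "yaw": 1.4226, "fingers": 1},
  ],
)

```text
t: 15.1
position: [0.663, 0.0036, 0.2657]
orientation: [-0.0, -0.037, 0.999, -0.001]
contact_force: [0.2, -0.4, -4.7]
finger_gap: 0.0137
grasp_force: 55.0
```

```bash
python3 - <<'E'
from h import *
st()
w=grab('wrist','w6'); 
cv2.imwrite('pics/c4.png',cv2.resize(w['frame'][:300],(800,375))[:,:,::-1])
E
```

```text
t15.1 [663.    3.6 265.7] T=94.27 F [ 0.2 -0.4 -4.7] gap 13.7 grip 55.0 j [-0.04  0.6   0.01  1.31 -0.    1.23  1.61]
```

View pics/c4.png

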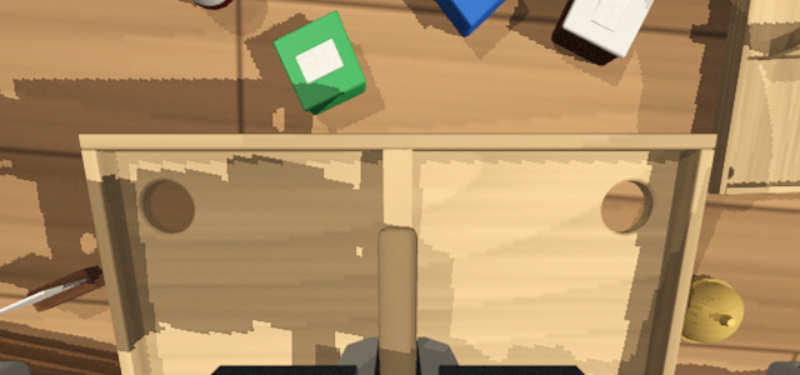

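Call:
servo_tool(
  increments=[
    {"offset": [0.5, 1.5, -10], "yaw": 0.002, "fingers": 1},
    {"offset": [0.5, 1.5, -25], "yaw": 0.002, "fingers": 1},
    {"offset": [0.5, 1.5, -40], "yaw": 0.002, "fingers": 1},
    {"offset": [0.5, 1.5, -52], "yaw": 0.002, "fingers": 1},
    {"offset": [0.5, 1.5, -60], "yaw": 0.002, "fingers": 1},
    {"offset": [0.5, 1.5, -68], "yaw": 0.002, "fingers": 1},
    {"offset": [0.5, 1.5, -74], "yaw": 0.002, "fingers": 1},
    {"offset": [0.5, 1.5, -74], "yaw": 0.002, "fingers": 1},
    {"offset": [0.5, 1.5, -74], "yaw": 0.002, "fingers": 1},
  ],
)

```text
t: 16.05
position: [0.664, 0.0067, 0.192]
orientation: [0.0, -0.039, 0.999, -0.0]
contact_force: [-0.1, -0.4, -4.8]
finger_gap: 0.0135
grasp_force: 55.0
```

```bash
python3 - <<'E'
from h import *
st()
w=grab('wrist','w7'); f=w['frame']
cv2.imwrite('pics/c5.png',np.hstack([cv2.resize(f[120:210,90:190],(400,360)),cv2.resize(f[120:210,450:550],(400,360))])[:,:,::-1])
E
```

```text
t16.1 [664.    6.7 192. ] T=94.52 F [-0.1 -0.4 -4.8] gap 13.5 grip 55.0 j [-0.04  0.66  0.    1.41 -0.    1.07  1.61]
```

View pics/c5.png

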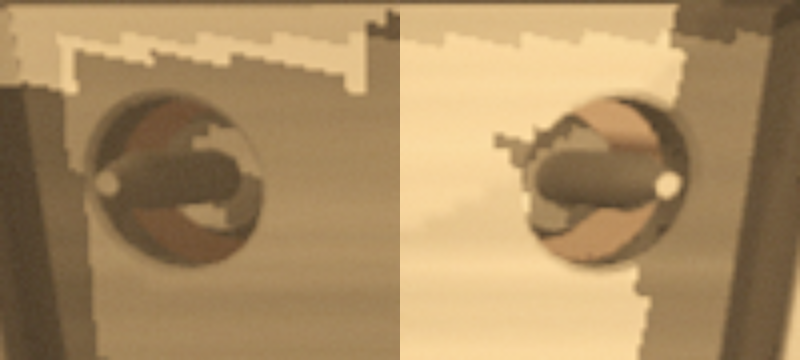

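```bash
python3 - <<'E'
from h import *
w=load('w7')
for hc,pc in (((90+178/4,120+178/4),(90+108/4,120+183/4)),((450+(607-400)/4,120+180/4),(450+(667-400)/4,120+185/4))):
    for zf in (.162,.165): 
        h=px(w,*hc,zf)*1000; p=px(w,*pc,.180)*1000; print(h.round(1),p.round(1),(p-h).round(1))
E
```

```text
[ 609.9 -104.3  162. ] [ 609.8 -103.9  180. ] [-0.1  0.5 18. ]
[ 609.7 -102.7  165. ] [ 609.8 -103.9  180. ] [ 0.1 -1.1 15. ]
[593.5 106.3 162. ] [593.5 104.5 180. ] [ 0.  -1.8 18. ]
[593.5 104.7 165. ] [593.5 104.5 180. ] [ 0.  -0.2 15. ]
```

Call:
servo_tool(
  increments=[
    {"offset": [0, -0.6, -6], "yaw": -0.001, "fingers": 1},
    {"offset": [0, -0.6, -12], "yaw": -0.001, "fingers": 1},
    {"offset": [0, -0.6, -20], "yaw": -0.001, "fingers": 1},
    {"offset": [0, -0.6, -28], "yaw": -0.001, "fingers": 1},
    {"offset": [0, -0.6, -36], "yaw": -0.001, "fingers": 1},
    {"offset": [0, -0.6, -36], "yaw": -0.001, "fingers": 1},
  ],
)

```text
t: 16.7
position: [0.6625, 0.0061, 0.1536]
orientation: [-0.002, -0.039, 0.999, -0.0]
contact_force: [-0.4, 0.4, -5.4]
finger_gap: 0.0133
grasp_force: 55.0
```

```bash
python3 - <<'E'
from h import *
st()
E
```

```text
t16.7 [662.5   6.1 153.6] T=94.46 F [-0.4  0.4 -5.4] gap 13.3 grip 55.0 j [-0.04  0.7  -0.    1.46  0.    0.99  1.61]
```

Call:
servo_tool(
  increments=[
    {"offset": [0.5, 0, -10], "yaw": 0, "fingers": 1},
    {"offset": [0.5, 0, -20], "yaw": 0, "fingers": 1},
    {"offset": [0.5, 0, -30], "yaw": 0, "fingers": 1},
    {"offset": [0.5, 0, -36], "yaw": 0, "fingers": 1},
    {"offset": [0.5, 0, -39], "yaw": 0, "fingers": 1},
    {"offset": [0.5, 0, -41], "yaw": 0, "fingers": 1},
    {"offset": [0.5, 0, -43], "yaw": 0, "fingers": 1},
    {"offset": [0.5, 0, -44], "yaw": 0, "fingers": 1},
    {"offset": [0.5, 0, -44], "yaw": 0, "fingers": 1},
  ],
)

```text
t: 17.6
position: [0.6643, 0.006, 0.1118]
orientation: [0.0, -0.039, 0.999, -0.0]
contact_force: [-0.6, 0.0, -5.0]
finger_gap: 0.0134
grasp_force: 55.0
```

```bash
python3 - <<'E'
from h import *
st()
E
```

```text
t17.6 [664.3   6.  111.8] T=94.46 F [-0.6  0.  -5. ] gap 13.4 grip 55.0 j [-0.04  0.74 -0.    1.5   0.    0.9   1.61]
```

Call:
servo_tool(
  increments=[
    {"offset": [0, 0, -1], "yaw": 0, "fingers": 1},
    {"offset": [0, 0, -2], "yaw": 0, "fingers": 1},
    {"offset": [0, 0, -3], "yaw": 0, "fingers": 1},
    {"offset": [0, 0, -3], "yaw": 0, "fingers": 1},
  ],
)

```text
t: 18.0
position: [0.6644, 0.0061, 0.1096]
orientation: [0.0, -0.039, 0.999, -0.0]
contact_force: [-1.5, -0.1, 1.0]
finger_gap: 0.0136
grasp_force: 55.0
```

```bash
python3 - <<'E'
from h import *
st()
E
```

```text
t18.0 [664.4   6.1 109.6] T=94.46 F [-1.5 -0.1  1. ] gap 13.6 grip 55.0 j [-0.04  0.74 -0.    1.5   0.    0.9   1.61]
```

Call:
servo_tool(
  increments=[
    {"offset": [0, 0, 0], "yaw": 0, "fingers": 0},
    {"offset": [0, 0, 0], "yaw": 0, "fingers": 0},
    {"offset": [0, 0, 0], "yaw": 0, "fingers": 0},
    {"offset": [0, 0, 0], "yaw": 0, "fingers": 0},
    {"offset": [0, 0, 10], "yaw": 0, "fingers": 0},
    {"offset": [0, 0, 40], "yaw": 0, "fingers": 0},
    {"offset": [0, 0, 80], "yaw": 0, "fingers": 0},
    {"offset": [0, 0, 120], "yaw": 0, "fingers": 0},
    {"offset": [0, 0, 160], "yaw": 0, "fingers": 0},
    {"offset": [-240, -186, 160], "yaw": -1.5715, "fingers": 0},
    {"offset": [-240, -186, 160], "yaw": -1.5715, "fingers": 0},
    {"offset": [-240, -186, 160], "yaw": -1.5715, "fingers": 0},
    {"offset": [-240, -186, 160], "yaw": -1.5715, "fingers": 0},
    {"offset": [-240, -186, 160], "yaw": -1.5715, "fingers": 0},
    {"offset": [-240, -186, 160], "yaw": -1.5715, "fingers": 0},
    {"offset": [-240, -186, 160], "yaw": -1.5715, "fingers": 0},
    {"offset": [-240, -186, 160], "yaw": -1.5715, "fingers": 0},
    {"offset": [-240, -186, 160], "yaw": -1.5715, "fingers": 0},
    {"offset": [-240, -186, 160], "yaw": -1.5715, "fingers": 0},
    {"offset": [-240, -186, 160], "yaw": -1.5715, "fingers": 0},
  ],
)

```text
t: 20.0
position: [0.4245, -0.1799, 0.2696]
orientation: [0.001, 0.681, 0.732, 0.001]
contact_force: [1.0, -0.6, -0.2]
finger_gap: 0.0929
grasp_force: 0.0
```

Call:
servo_tool(
  increments=[
    {"offset": [0, 0, 0], "yaw": 0, "fingers": 0},
    {"offset": [0, 0, -20], "yaw": 0, "fingers": 0},
    {"offset": [0, 0, -60], "yaw": 0, "fingers": 0},
    {"offset": [0, 0, -100], "yaw": 0, "fingers": 0},
    {"offset": [0, 0, -100], "yaw": 0, "fingers": 0},
    {"offset": [0, 0, -100], "yaw": 0, "fingers": 0},
    {"offset": [0, 0, -100], "yaw": 0, "fingers": 0},
  ],
)

```text
t: 20.7
position: [0.4257, -0.1808, 0.1706]
orientation: [0.002, 0.679, 0.734, 0.001]
contact_force: [0.2, 0.4, -0.2]
finger_gap: 0.093
grasp_force: 0.0
```

```bash
python3 - <<'E'
from h import *
st()
a=grab('top','t3'); w=grab('wrist','w8'); P=cloud(w)*1000; A=cloud(a)*1000
for Q in (P,A):
    m=(Q[...,2]>50)&(Q[...,2]<66)&(abs(Q[...,0]-424)<60)&(abs(Q[...,1]+180)<60)
    q=Q[m]; print(len(q),cv2.minEnclosingCircle(q[:,:2].astype(np.float32)) if len(q) else '',np.median(q,0))
cv2.imwrite('pics/c6.png',np.hstack([cv2.resize(w['frame'],(400,300)),cv2.resize(a['frame'],(400,300))])[:,:,::-1])
E
```

```text
t20.7 [ 425.7 -180.8  170.6] T=4.44 F [ 0.2  0.4 -0.2] gap 93.0 grip 0.0 j [ 0.09  0.41  0.37  2.02 -0.21  0.75  0.66]
2635 ((423.14007568359375, -181.99295043945312), 25.550838470458984) [ 422.93870107 -180.67617316   57.64476199]
0  [nan nan nan]
  return _methods._mean(a, axis=axis, dtype=dtype,
  ret = um.true_divide(
```

View pics/c6.png

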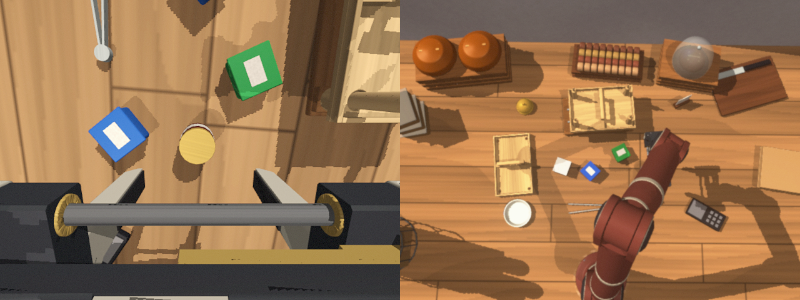

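Call:
servo_tool(
  increments=[
    {"offset": [-2.5, -0.5, -30], "yaw": 0, "fingers": 0.18},
    {"offset": [-2.5, -0.5, -60], "yaw": 0, "fingers": 0.18},
    {"offset": [-2.5, -0.5, -90], "yaw": 0, "fingers": 0.18},
    {"offset": [-2.5, -0.5, -115], "yaw": 0, "fingers": 0.18},
    {"offset": [-2.5, -0.5, -135], "yaw": 0, "fingers": 0.18},
    {"offset": [-2.5, -0.5, -146], "yaw": 0, "fingers": 0.18},
    {"offset": [-2.5, -0.5, -146], "yaw": 0, "fingers": 0.18},
    {"offset": [-2.5, -0.5, -146], "yaw": 0, "fingers": 1},
    {"offset": [-2.5, -0.5, -146], "yaw": 0, "fingers": 1},
    {"offset": [-2.5, -0.5, -146], "yaw": 0, "fingers": 1},
    {"offset": [-2.5, -0.5, -146], "yaw": 0, "fingers": 1},
    {"offset": [-2.5, -0.5, -146], "yaw": 0, "fingers": 1},
    {"offset": [-2.5, -0.5, -146], "yaw": 0, "fingers": 1},
    {"offset": [-2.5, -0.5, -146], "yaw": 0, "fingers": 1},
    {"offset": [-2.5, -0.5, -146], "yaw": 0, "fingers": 1},
  ],
  squeeze=25,
)

```text
t: 22.3
position: [0.423, -0.1808, 0.0235]
orientation: [0.001, 0.679, 0.734, 0.001]
contact_force: [1.6, 0.2, 7.0]
finger_gap: 0.0513
grasp_force: 25.0
```

```bash
python3 - <<'E'
from h import *
st()
E
```

```text
t22.3 [ 423.  -180.8   23.5] T=4.43 F [1.6 0.2 7. ] gap 51.3 grip 25.0 j [ 0.22  0.66  0.2   2.15 -0.37  0.36  0.8 ]
```

Call:
servo_tool(
  increments=[
    {"offset": [0, 0, 10], "yaw": 0, "fingers": 1},
    {"offset": [0, 0, 40], "yaw": 0, "fingers": 1},
    {"offset": [0, 0, 80], "yaw": 0, "fingers": 1},
    {"offset": [0, 0, 120], "yaw": 0, "fingers": 1},
    {"offset": [0, 0, 160], "yaw": 0, "fingers": 1},
    {"offset": [10, 5, 190], "yaw": 0, "fingers": 1},
    {"offset": [40, 21, 205], "yaw": 0, "fingers": 1},
    {"offset": [75, 39, 205], "yaw": 0, "fingers": 1},
    {"offset": [110, 57, 205], "yaw": 0, "fingers": 1},
    {"offset": [145, 75, 205], "yaw": 0, "fingers": 1},
    {"offset": [180, 93, 205], "yaw": 0, "fingers": 1},
    {"offset": [210, 109, 205], "yaw": 0, "fingers": 1},
    {"offset": [232, 120, 205], "yaw": 0, "fingers": 1},
    {"offset": [243, 126, 205], "yaw": 0, "fingers": 1},
    {"offset": [243, 126, 205], "yaw": 0, "fingers": 1},
    {"offset": [243, 126, 205], "yaw": 0, "fingers": 1},
  ],
)

```text
t: 23.9
position: [0.6631, -0.055, 0.2269]
orientation: [-0.001, 0.68, 0.734, -0.001]
contact_force: [-0.3, -0.8, -2.4]
finger_gap: 0.052
grasp_force: 25.0
```

```bash
python3 - <<'E'
from h import *
st()
E
```

```text
t23.9 [663.1 -55.  226.9] T=4.39 F [-0.3 -0.8 -2.4] gap 52.0 grip 25.0 j [-0.15  0.66  0.37  1.37 -0.24  1.17  0.32]
```

Now lower the jar: bottom to 82 mm → TCP ≈ 106.

Call:
servo_tool(
  increments=[
    {"offset": [2, 0, -20], "yaw": 0, "fingers": 1},
    {"offset": [2, 0, -45], "yaw": 0, "fingers": 1},
    {"offset": [2, 0, -70], "yaw": 0, "fingers": 1},
    {"offset": [2, 0, -90], "yaw": 0, "fingers": 1},
    {"offset": [2, 0, -105], "yaw": 0, "fingers": 1},
    {"offset": [2, 0, -113], "yaw": 0, "fingers": 1},
    {"offset": [2, 0, -117], "yaw": 0, "fingers": 1},
    {"offset": [2, 0, -119], "yaw": 0, "fingers": 1},
    {"offset": [2, 0, -120], "yaw": 0, "fingers": 1},
    {"offset": [2, 0, -120], "yaw": 0, "fingers": 1},
  ],
)

```text
t: 24.9
position: [0.6672, -0.0545, 0.1083]
orientation: [0.0, 0.679, 0.734, 0.0]
contact_force: [-0.2, -0.0, -1.9]
finger_gap: 0.0518
grasp_force: 25.0
```

```bash
python3 - <<'E'
from h import *
st()
E
```

```text
t24.9 [667.2 -54.5 108.3] T=4.43 F [-0.2 -0.  -1.9] gap 51.8 grip 25.0 j [-0.13  0.77  0.33  1.49 -0.29  0.92  0.36]
```

Call:
servo_tool(
  increments=[
    {"offset": [0, 0, -1], "yaw": 0, "fingers": 1},
    {"offset": [0, 0, -2.5], "yaw": 0, "fingers": 1},
    {"offset": [0, 0, -2.5], "yaw": 0, "fingers": 1},
    {"offset": [0, 0, -2.5], "yaw": 0, "fingers": 0.2},
    {"offset": [0, 0, -2.5], "yaw": 0, "fingers": 0.2},
    {"offset": [0, 0, -2.5], "yaw": 0, "fingers": 0.2},
    {"offset": [0, 0, -2.5], "yaw": 0, "fingers": 0.2},
    {"offset": [0, 0, -2.5], "yaw": 0, "fingers": 0.2},
    {"offset": [0, 0, 10], "yaw": 0, "fingers": 0.2},
    {"offset": [0, 0, 50], "yaw": 0, "fingers": 0.2},
    {"offset": [0, 0, 100], "yaw": 0, "fingers": 0.2},
    {"offset": [0, 0, 150], "yaw": 0, "fingers": 0.2},
    {"offset": [0, 0, 170], "yaw": 0, "fingers": 0.2},
    {"offset": [0, 0, 170], "yaw": 0, "fingers": 0.2},
  ],
)

```text
t: 26.3
position: [0.6688, -0.0553, 0.2835]
orientation: [0.004, 0.679, 0.734, 0.003]
contact_force: [0.3, 0.0, -0.1]
finger_gap: 0.0746
grasp_force: 0.0
```

Call:
servo_tool(
  increments=[
    {"offset": [-222, 421, -20], "yaw": 0.024, "fingers": 0},
    {"offset": [-222, 421, -20], "yaw": 0.024, "fingers": 0},
    {"offset": [-222, 421, -20], "yaw": 0.024, "fingers": 0},
    {"offset": [-222, 421, -20], "yaw": 0.024, "fingers": 0},
    {"offset": [-222, 421, -20], "yaw": 0.024, "fingers": 0},
    {"offset": [-222, 421, -20], "yaw": 0.024, "fingers": 0},
    {"offset": [-222, 421, -20], "yaw": 0.024, "fingers": 0},
    {"offset": [-222, 421, -20], "yaw": 0.024, "fingers": 0},
    {"offset": [-222, 421, -20], "yaw": 0.024, "fingers": 0},
    {"offset": [-222, 421, -20], "yaw": 0.024, "fingers": 0},
    {"offset": [-222, 421, -20], "yaw": 0.024, "fingers": 0},
    {"offset": [-222, 421, -20], "yaw": 0.024, "fingers": 0},
    {"offset": [-222, 421, -20], "yaw": 0.024, "fingers": 0},
    {"offset": [-222, 421, -20], "yaw": 0.024, "fingers": 0},
  ],
)

```text
t: 27.7
position: [0.446, 0.3644, 0.2577]
orientation: [0.0, 0.672, 0.741, -0.0]
contact_force: [0.4, -0.2, 0.1]
finger_gap: 0.0929
grasp_force: 0.0
```

```bash
python3 - <<'E'
from h import *
st()
w=grab('wrist','w9');a=grab('top','t4'); s=grab('scene','s4'); P=cloud(w)*1000; A=cloud(a)*1000
cv2.imwrite('pics/c7.png',np.vstack([cv2.resize(w['frame'][60:320],(640,260)),np.hstack([cv2.resize(s['frame'][250:370,260:420],(320,240)),cv2.resize(a['frame'][120:240,240:400],(320,240))])])[:,:,::-1])
p=env.sense()['position']*1000
m=(P[...,2]>54)&(P[...,2]<66)&(abs(P[...,0]-p[0])<90)&(abs(P[...,1]-p[1])<90)
q=P[m]; print('bar',len(q),cv2.minAreaRect(q[:,:2].astype(np.float32)))
for n,Q in (('top',A),('scene',cloud(s)*1000)):
    m=(Q[...,2]>136)&(Q[...,2]<147)&(abs(Q[...,0]-666)<40)&(abs(Q[...,1]+55)<40); q=Q[m]; print(n,len(q),q.mean(0) if len(q) else '', cv2.minEnclosingCircle(q[:,:2].astype(np.float32)) if len(q) else '')
E
```

```text
t27.7 [446.  364.4 257.7] T=5.57 F [ 0.4 -0.2  0.1] gap 92.9 grip 0.0 j [-0.95  0.48  0.35  1.6  -0.18  1.1  -0.46]
bar 1194 ((442.3951416015625, 365.985107421875), (13.33188533782959, 108.61537170410156), 5.711005687713623)
top 301 [665.04852849 -54.92125806 140.17129445] ((664.7117309570312, -54.565677642822266), 26.65797996520996)
scene 329 [669.06328042 -55.10254715 139.10672063] ((668.6085815429688, -54.79042434692383), 25.7836856842041)
```

View pics/c7.png

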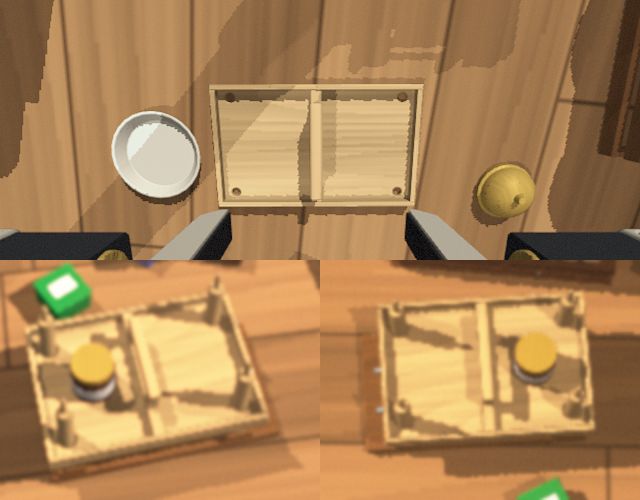

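Call:
servo_tool(
  increments=[
    {"offset": [-3.5, 1.6, -40], "yaw": 0.002, "fingers": 0.3},
    {"offset": [-3.5, 1.6, -80], "yaw": 0.002, "fingers": 0.3},
    {"offset": [-3.5, 1.6, -120], "yaw": 0.002, "fingers": 0.3},
    {"offset": [-3.5, 1.6, -160], "yaw": 0.002, "fingers": 0.3},
    {"offset": [-3.5, 1.6, -195], "yaw": 0.002, "fingers": 0.3},
    {"offset": [-3.5, 1.6, -215], "yaw": 0.002, "fingers": 0.3},
    {"offset": [-3.5, 1.6, -222], "yaw": 0.002, "fingers": 0.3},
    {"offset": [-3.5, 1.6, -222], "yaw": 0.002, "fingers": 0.3},
    {"offset": [-3.5, 1.6, -222], "yaw": 0.002, "fingers": 1},
    {"offset": [-3.5, 1.6, -222], "yaw": 0.002, "fingers": 1},
    {"offset": [-3.5, 1.6, -222], "yaw": 0.002, "fingers": 1},
    {"offset": [-3.5, 1.6, -222], "yaw": 0.002, "fingers": 1},
    {"offset": [-3.5, 1.6, -222], "yaw": 0.002, "fingers": 1},
    {"offset": [-3.5, 1.6, -222], "yaw": 0.002, "fingers": 1},
    {"offset": [-3.5, 1.6, -222], "yaw": 0.002, "fingers": 1},
    {"offset": [-3.5, 1.6, -222], "yaw": 0.002, "fingers": 1},
    {"offset": [-3.5, 1.6, -222], "yaw": 0.002, "fingers": 1},
    {"offset": [-3.5, 1.6, -222], "yaw": 0.002, "fingers": 1},
  ],
  squeeze=55,
)

```text
t: 29.65
position: [0.442, 0.3683, 0.0358]
orientation: [0.0, 0.67, 0.743, 0.001]
contact_force: [2.1, -0.3, -0.4]
finger_gap: 0.0132
grasp_force: 55.0
```

```bash
python3 - <<'E'
from h import *
st()
E
```

```text
t29.6 [442.  368.3  35.8] T=5.89 F [ 2.1 -0.3 -0.4] gap 13.2 grip 55.0 j [-0.88  0.75  0.24  1.83 -0.29  0.6  -0.36]
```

Call:
servo_tool(
  increments=[
    {"offset": [0, 0, 5], "yaw": 0, "fingers": 1},
    {"offset": [0, 0, 15], "yaw": 0, "fingers": 1},
    {"offset": [0, 0, 35], "yaw": 0, "fingers": 1},
    {"offset": [0, 0, 60], "yaw": 0, "fingers": 1},
    {"offset": [0, 0, 85], "yaw": 0, "fingers": 1},
    {"offset": [0, 0, 110], "yaw": 0, "fingers": 1},
    {"offset": [0, 0, 135], "yaw": 0, "fingers": 1},
    {"offset": [0, 0, 160], "yaw": 0, "fingers": 1},
    {"offset": [0, 0, 185], "yaw": 0, "fingers": 1},
    {"offset": [0, 0, 210], "yaw": 0, "fingers": 1},
    {"offset": [0, 0, 225], "yaw": 0, "fingers": 1},
    {"offset": [0, 0, 230], "yaw": 0, "fingers": 1},
    {"offset": [0, 0, 230], "yaw": 0, "fingers": 1},
    {"offset": [0, 0, 230], "yaw": 0, "fingers": 1},
  ],
)

```text
t: 31.05
position: [0.4401, 0.3676, 0.2644]
orientation: [-0.0, 0.67, 0.743, -0.002]
contact_force: [-0.5, -0.9, -4.8]
finger_gap: 0.0134
grasp_force: 55.0
```

```bash
python3 - <<'E'
from h import *
st(); w=grab('wrist','w10')
cv2.imwrite('pics/c8.png',cv2.resize(w['frame'][80:280],(800,250))[:,:,::-1])
E
```

```text
t31.1 [440.1 367.6 264.4] T=5.92 F [-0.5 -0.9 -4.8] gap 13.4 grip 55.0 j [-0.96  0.47  0.35  1.59 -0.17  1.12 -0.46]
```

View pics/c8.png

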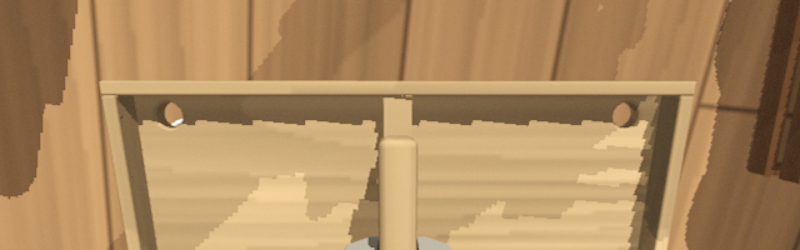

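Call:
servo_tool(
  increments=[
    {"offset": [6, -10, 2], "yaw": 0.04, "fingers": 1},
    {"offset": [16, -27, 5], "yaw": 0.11, "fingers": 1},
    {"offset": [30, -50, 8], "yaw": 0.21, "fingers": 1},
    {"offset": [46, -76, 10], "yaw": 0.32, "fingers": 1},
    {"offset": [62, -102, 10], "yaw": 0.43, "fingers": 1},
    {"offset": [78, -128, 10], "yaw": 0.54, "fingers": 1},
    {"offset": [94, -154, 10], "yaw": 0.65, "fingers": 1},
    {"offset": [110, -181, 10], "yaw": 0.76, "fingers": 1},
    {"offset": [126, -208, 10], "yaw": 0.87, "fingers": 1},
    {"offset": [142, -234, 10], "yaw": 0.98, "fingers": 1},
    {"offset": [158, -260, 10], "yaw": 1.09, "fingers": 1},
    {"offset": [174, -286, 10], "yaw": 1.2, "fingers": 1},
    {"offset": [190, -312, 10], "yaw": 1.31, "fingers": 1},
    {"offset": [203, -334, 10], "yaw": 1.41, "fingers": 1},
    {"offset": [213, -350, 10], "yaw": 1.49, "fingers": 1},
    {"offset": [220, -361, 10], "yaw": 1.544, "fingers": 1},
    {"offset": [220, -361, 10], "yaw": 1.544, "fingers": 1},
    {"offset": [220, -361, 10], "yaw": 1.544, "fingers": 1},
    {"offset": [220, -361, 10], "yaw": 1.544, "fingers": 1},
  ],
)

```text
t: 33.0
position: [0.6605, 0.009, 0.275]
orientation: [-0.001, -0.039, 0.999, 0.001]
contact_force: [0.6, 0.2, -4.9]
finger_gap: 0.0132
grasp_force: 55.0
```

```bash
python3 - <<'E'
from h import *
st()
E
```

```text
t33.0 [660.5   9.  275. ] T=94.44 F [ 0.6  0.2 -4.9] gap 13.2 grip 55.0 j [-0.05  0.59  0.02  1.3  -0.01  1.25  1.61]
```

Call:
servo_tool(
  increments=[
    {"offset": [0, -2, -15], "yaw": 0, "fingers": 1},
    {"offset": [0, -2, -30], "yaw": 0, "fingers": 1},
    {"offset": [0, -2, -42], "yaw": 0, "fingers": 1},
    {"offset": [0, -2, -50], "yaw": 0, "fingers": 1},
    {"offset": [0, -2, -52], "yaw": 0, "fingers": 1},
    {"offset": [0, -2, -52], "yaw": 0, "fingers": 1},
    {"offset": [0, -2, -52], "yaw": 0, "fingers": 1},
  ],
)

```text
t: 33.7
position: [0.6618, 0.0052, 0.2244]
orientation: [0.001, -0.038, 0.999, -0.0]
contact_force: [0.5, 0.7, -4.3]
finger_gap: 0.0138
grasp_force: 55.0
```

```bash
python3 - <<'E'
from h import *
st()
w=grab('wrist','w11'); f=w['frame']
cv2.imwrite('pics/c9.png',np.hstack([cv2.resize(f[145:205,102:168],(396,360)),cv2.resize(f[145:205,467:533],(396,360))])[:,:,::-1])
E
```

```text
t33.7 [661.8   5.2 224.4] T=94.38 F [ 0.5  0.7 -4.3] gap 13.8 grip 55.0 j [-0.05  0.63  0.01  1.38 -0.01  1.13  1.61]
```

View pics/c9.png

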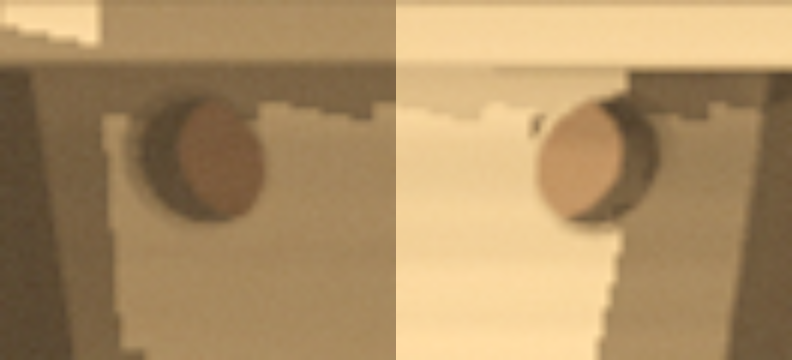

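```bash
python3 - <<'E'
from h import *
w=load('w11')
for z in (.195,.197):
    L=px(w,135.3,171.3,z)*1000; R=px(w,500.7,171.3,z)*1000; print(L,R,np.linalg.norm(R-L),'err L',L[:2]-[609.8,-103.9],'R',R[:2]-[593.5,104.5])
E
```

```text
[ 611.16623286 -105.06341509  195.        ] [595.05752728 104.88900554 195.        ] 210.56948810428406 err L [ 1.36623286 -1.16341509] R [1.55752728 0.38900554]
[ 610.96327606 -103.99682539  197.        ] [595.01966693 103.80381471 197.        ] 208.41138332156427 err L [ 1.16327606 -0.09682539] R [ 1.51966693 -0.69618529]
```

Call:
servo_tool(
  increments=[
    {"offset": [-1.3, 0.3, 0], "yaw": 0, "fingers": 1},
    {"offset": [-1.3, 0.3, -3], "yaw": 0, "fingers": 1},
    {"offset": [-1.3, 0.3, -6], "yaw": 0, "fingers": 1},
    {"offset": [-1.3, 0.3, -9], "yaw": 0, "fingers": 1},
    {"offset": [-1.3, 0.3, -12], "yaw": 0, "fingers": 1},
    {"offset": [-1.3, 0.3, -15], "yaw": 0, "fingers": 1},
    {"offset": [-1.3, 0.3, -17], "yaw": 0, "fingers": 1},
    {"offset": [-1.3, 0.3, -17], "yaw": 0, "fingers": 1},
    {"offset": [-1.3, 0.3, -17], "yaw": 0, "fingers": 1},
  ],
)

```text
t: 34.65
position: [0.66, 0.0055, 0.2067]
orientation: [0.0, -0.038, 0.999, -0.0]
contact_force: [-0.5, -0.1, -3.6]
finger_gap: 0.0135
grasp_force: 55.0
```

```bash
python3 - <<'E'
from h import *
st()
w=grab('wrist','w12'); f=w['frame']
cv2.imwrite('pics/c10.png',np.hstack([cv2.resize(f[145:205,102:168],(396,360)),cv2.resize(f[145:205,467:533],(396,360))])[:,:,::-1])
E
```

```text
t34.6 [660.    5.5 206.7] T=94.38 F [-0.5 -0.1 -3.6] gap 13.5 grip 55.0 j [-0.05  0.64  0.01  1.41 -0.01  1.09  1.61]
```

View pics/c10.png

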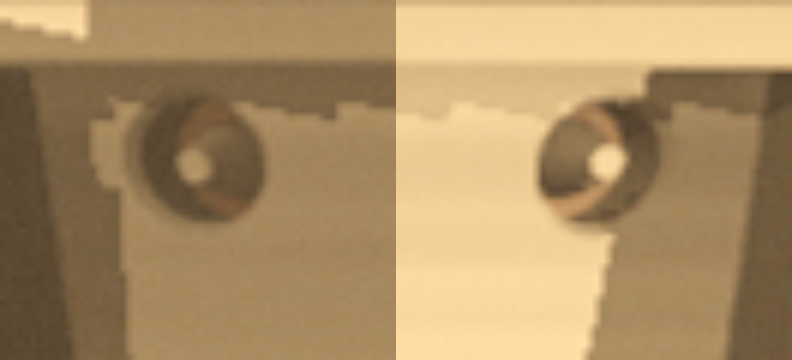

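Call:
servo_tool(
  increments=[
    {"offset": [0.4, 0, -4], "yaw": 0, "fingers": 1},
    {"offset": [0.4, 0, -8], "yaw": 0, "fingers": 1},
    {"offset": [0.4, 0, -11], "yaw": 0, "fingers": 1},
    {"offset": [0.4, 0, -14], "yaw": 0, "fingers": 1},
    {"offset": [0.4, 0, -16], "yaw": 0, "fingers": 1},
    {"offset": [0.4, 0, -17], "yaw": 0, "fingers": 1},
    {"offset": [0.4, 0, -17], "yaw": 0, "fingers": 1},
  ],
)

```text
t: 35.4
position: [0.6603, 0.0054, 0.1895]
orientation: [-0.0, -0.038, 0.999, -0.0]
contact_force: [0.1, -0.4, -3.9]
finger_gap: 0.0135
grasp_force: 55.0
```

```bash
python3 - <<'E'
from h import *
st()
E
```

```text
t35.4 [660.3   5.4 189.5] T=94.37 F [ 0.1 -0.4 -3.9] gap 13.5 grip 55.0 j [-0.05  0.66  0.01  1.43 -0.01  1.06  1.61]
```

Call:
servo_tool(
  increments=[
    {"offset": [0, 0, -1], "yaw": 0, "fingers": 1},
    {"offset": [0, 0, -2], "yaw": 0, "fingers": 1},
    {"offset": [0, 0, -2.8], "yaw": 0, "fingers": 1},
    {"offset": [0, 0, -2.8], "yaw": 0, "fingers": 1},
  ],
)

```text
t: 35.8
position: [0.6605, 0.0054, 0.1878]
orientation: [0.0, -0.038, 0.999, -0.0]
contact_force: [-3.1, 0.1, -0.7]
finger_gap: 0.0131
grasp_force: 55.0
```

```bash
python3 - <<'E'
from h import *
st()
E
```

```text
t35.8 [660.5   5.4 187.8] T=94.37 F [-3.1  0.1 -0.7] gap 13.1 grip 55.0 j [-0.05  0.66  0.01  1.43 -0.01  1.05  1.61]
```

Call:
servo_tool(
  increments=[
    {"offset": [0, 0, 0], "yaw": 0, "fingers": 0.4},
    {"offset": [0, 0, 0], "yaw": 0, "fingers": 0.4},
    {"offset": [0, 0, 0], "yaw": 0, "fingers": 0.4},
    {"offset": [0, 0, 0], "yaw": 0, "fingers": 0.4},
    {"offset": [0, 0, 10], "yaw": 0, "fingers": 0.3},
    {"offset": [0, 0, 50], "yaw": 0, "fingers": 0},
    {"offset": [0, 0, 90], "yaw": 0, "fingers": 0},
    {"offset": [-226.5, 157.5, 70], "yaw": -1.993, "fingers": 0},
    {"offset": [-226.5, 157.5, 70], "yaw": -1.993, "fingers": 0},
    {"offset": [-226.5, 157.5, 70], "yaw": -1.993, "fingers": 0},
    {"offset": [-226.5, 157.5, 70], "yaw": -1.993, "fingers": 0},
    {"offset": [-226.5, 157.5, 70], "yaw": -1.993, "fingers": 0},
    {"offset": [-226.5, 157.5, 70], "yaw": -1.993, "fingers": 0},
    {"offset": [-226.5, 157.5, 70], "yaw": -1.993, "fingers": 0},
    {"offset": [-226.5, 157.5, 70], "yaw": -1.993, "fingers": 0},
    {"offset": [-226.5, 157.5, 70], "yaw": -1.993, "fingers": 0},
    {"offset": [-226.5, 157.5, 70], "yaw": -1.993, "fingers": 0},
    {"offset": [-226.5, 157.5, 70], "yaw": -1.993, "fingers": 0},
    {"offset": [-226.5, 157.5, 70], "yaw": -1.993, "fingers": 0},
    {"offset": [-226.5, 157.5, 70], "yaw": -1.993, "fingers": 0},
  ],
)

```text
t: 37.8
position: [0.4342, 0.1632, 0.2578]
orientation: [-0.0, 0.806, 0.591, 0.001]
contact_force: [0.2, -0.0, -0.1]
finger_gap: 0.0928
grasp_force: 0.0
```

Call:
servo_tool(
  increments=[
    {"offset": [0, 0, 0], "yaw": 0, "fingers": 0},
    {"offset": [0, 0, 0], "yaw": 0, "fingers": 0},
    {"offset": [0, 0, -30], "yaw": 0, "fingers": 0},
    {"offset": [0, 0, -60], "yaw": 0, "fingers": 0},
    {"offset": [0, 0, -60], "yaw": 0, "fingers": 0},
    {"offset": [0, 0, -60], "yaw": 0, "fingers": 0},
  ],
)

```text
t: 38.4
position: [0.4341, 0.1629, 0.1973]
orientation: [-0.0, 0.804, 0.594, -0.0]
contact_force: [-0.1, -0.3, -0.8]
finger_gap: 0.0929
grasp_force: 0.0
```

```bash
python3 - <<'E'
from h import *
st()
s=grab('scene','s5'); w=grab('wrist','w13')
for n,im in (('w',w),('s',s)):
    P=cloud(im)*1000
    m=(P[...,2]>36)&(P[...,2]<48)&(abs(P[...,0]-434)<60)&(abs(P[...,1]-163)<60)&(im['frame'].min(-1)>130)
    q=P[m]; print(n,len(q),np.median(q,0).round(1) if len(q) else '',cv2.minAreaRect(q[:,:2].astype(np.float32)) if len(q) else '')
Q=cloud(s)*1000
# upper tray plane: rim/floor points
m=(Q[...,2]>150)&(Q[...,2]<166)&(abs(Q[...,0]-662)<60)&(abs(Q[...,1]-6)<95); q=Q[m]
A=np.c_[q[:,:2]-[662,6],np.ones(len(q))]; print('floor plane',len(q),np.linalg.lstsq(A,q[:,2],rcond=None)[0])
cv2.imwrite('pics/c11.png',np.hstack([cv2.resize(w['frame'],(400,300)),cv2.resize(s['frame'][230:370,240:427],(400,300))])[:,:,::-1])
E
```

```text
t38.4 [434.1 162.9 197.3] T=-17.09 F [-0.1 -0.3 -0.8] gap 92.9 grip 0.0 j [-0.7   0.38  0.4   1.98 -0.19  0.82 -0.49]
w 3519 [433.8 163.8  40.8] ((433.49713134765625, 162.3348846435547), (60.44783020019531, 60.046443939208984), 70.65918731689453)
s 347 [437.2 162.9  39.8] ((436.12396240234375, 162.51161193847656), (59.86283874511719, 61.873512268066406), 70.75924682617188)
floor plane 3395 [-9.35877725e-05 -2.18758410e-04  1.58978083e+02]
```

View pics/c11.png

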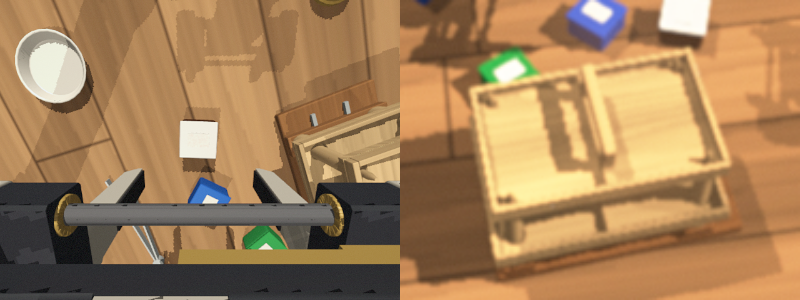

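Call:
servo_tool(
  increments=[
    {"offset": [-0.3, -0.3, -30], "yaw": -0.039, "fingers": 0.05},
    {"offset": [-0.3, -0.3, -70], "yaw": -0.039, "fingers": 0.05},
    {"offset": [-0.3, -0.3, -110], "yaw": -0.039, "fingers": 0.05},
    {"offset": [-0.3, -0.3, -145], "yaw": -0.039, "fingers": 0.05},
    {"offset": [-0.3, -0.3, -170], "yaw": -0.039, "fingers": 0.05},
    {"offset": [-0.3, -0.3, -182], "yaw": -0.039, "fingers": 0.05},
    {"offset": [-0.3, -0.3, -185], "yaw": -0.039, "fingers": 0.05},
    {"offset": [-0.3, -0.3, -185], "yaw": -0.039, "fingers": 0.05},
    {"offset": [-0.3, -0.3, -185], "yaw": -0.039, "fingers": 1},
    {"offset": [-0.3, -0.3, -185], "yaw": -0.039, "fingers": 1},
    {"offset": [-0.3, -0.3, -185], "yaw": -0.039, "fingers": 1},
    {"offset": [-0.3, -0.3, -185], "yaw": -0.039, "fingers": 1},
    {"offset": [-0.3, -0.3, -185], "yaw": -0.039, "fingers": 1},
    {"offset": [-0.3, -0.3, -185], "yaw": -0.039, "fingers": 1},
    {"offset": [-0.3, -0.3, -185], "yaw": -0.039, "fingers": 1},
    {"offset": [-0.3, -0.3, -185], "yaw": -0.039, "fingers": 1},
  ],
  squeeze=25,
)

```text
t: 40.1
position: [0.4339, 0.1628, 0.0123]
orientation: [0.0, 0.816, 0.578, 0.0]
contact_force: [-0.3, -0.2, 5.6]
finger_gap: 0.0598
grasp_force: 25.0
```

```bash
python3 - <<'E'
from h import *
st()
E
```

```text
t40.1 [433.9 162.8  12.3] T=-19.37 F [-0.3 -0.2  5.6] gap 59.8 grip 25.0 j [-0.54  0.69  0.2   2.15 -0.4   0.34 -0.35]
```

Call:
servo_tool(
  increments=[
    {"offset": [0, 0, 10], "yaw": 0, "fingers": 1},
    {"offset": [0, 0, 40], "yaw": 0, "fingers": 1},
    {"offset": [0, 0, 80], "yaw": 0, "fingers": 1},
    {"offset": [0, 0, 120], "yaw": 0, "fingers": 1},
    {"offset": [0, 0, 160], "yaw": 0, "fingers": 1},
    {"offset": [0, 0, 195], "yaw": 0.05, "fingers": 1},
    {"offset": [25, -11, 215], "yaw": 0.1, "fingers": 1},
    {"offset": [60, -25, 215], "yaw": 0.16, "fingers": 1},
    {"offset": [95, -40, 215], "yaw": 0.22, "fingers": 1},
    {"offset": [130, -55, 215], "yaw": 0.28, "fingers": 1},
    {"offset": [165, -70, 215], "yaw": 0.34, "fingers": 1},
    {"offset": [195, -82, 215], "yaw": 0.39, "fingers": 1},
    {"offset": [215, -91, 215], "yaw": 0.415, "fingers": 1},
    {"offset": [223.5, -95, 215], "yaw": 0.415, "fingers": 1},
    {"offset": [223.5, -95, 200], "yaw": 0.415, "fingers": 1},
    {"offset": [223.5, -95, 185], "yaw": 0.415, "fingers": 1},
    {"offset": [223.5, -95, 172], "yaw": 0.415, "fingers": 1},
    {"offset": [223.5, -95, 166], "yaw": 0.415, "fingers": 1},
    {"offset": [223.5, -95, 166], "yaw": 0.415, "fingers": 1},
  ],
)

```text
t: 42.0
position: [0.6559, 0.0681, 0.1768]
orientation: [-0.001, 0.679, 0.734, -0.001]
contact_force: [-0.0, -0.1, -1.7]
finger_gap: 0.0598
grasp_force: 25.0
```

```bash
python3 - <<'E'
from h import *
st()
E
```

```text
t42.0 [655.9  68.1 176.8] T=4.42 F [-0.  -0.1 -1.7] gap 59.8 grip 25.0 j [-0.31  0.68  0.31  1.45 -0.22  1.04  0.13]
```

Call:
servo_tool(
  increments=[
    {"offset": [0, 0, -2], "yaw": 0, "fingers": 1},
    {"offset": [0, 0, -3.5], "yaw": 0, "fingers": 1},
    {"offset": [0, 0, -4.5], "yaw": 0, "fingers": 1},
    {"offset": [0, 0, -4.5], "yaw": 0, "fingers": 1},
  ],
)

```text
t: 42.4
position: [0.6571, 0.0677, 0.1735]
orientation: [0.0, 0.679, 0.734, 0.0]
contact_force: [0.1, -0.4, -1.4]
finger_gap: 0.0598
grasp_force: 25.0
```

```bash
python3 - <<'E'
from h import *
st()
E
```

```text
t42.4 [657.1  67.7 173.5] T=4.40 F [ 0.1 -0.4 -1.4] gap 59.8 grip 25.0 j [-0.3   0.69  0.31  1.45 -0.22  1.03  0.13]
```

Call:
servo_tool(
  increments=[
    {"offset": [0, 0, -1.3], "yaw": 0, "fingers": 1},
    {"offset": [0, 0, -1.3], "yaw": 0, "fingers": 1},
    {"offset": [0, 0, -1.3], "yaw": 0, "fingers": 0.2},
    {"offset": [0, 0, -1.3], "yaw": 0, "fingers": 0.2},
    {"offset": [0, 0, -1.3], "yaw": 0, "fingers": 0.2},
    {"offset": [0, 0, -1.3], "yaw": 0, "fingers": 0.2},
    {"offset": [0, 0, 5], "yaw": 0, "fingers": 0.2},
    {"offset": [0, 0, 30], "yaw": 0, "fingers": 0.2},
    {"offset": [0, 0, 70], "yaw": 0, "fingers": 0.2},
    {"offset": [0, 0, 110], "yaw": 0, "fingers": 0.2},
    {"offset": [-60, 80, 110], "yaw": 0, "fingers": 0.2},
    {"offset": [-200, 300, 110], "yaw": 0, "fingers": 0.2},
    {"offset": [-200, 300, 110], "yaw": 0, "fingers": 0.2},
    {"offset": [-200, 300, 110], "yaw": 0, "fingers": 0.2},
    {"offset": [-200, 300, 110], "yaw": 0, "fingers": 0.2},
    {"offset": [-200, 300, 110], "yaw": 0, "fingers": 0.2},
    {"offset": [-200, 300, 110], "yaw": 0, "fingers": 0.2},
    {"offset": [-200, 300, 110], "yaw": 0, "fingers": 0.2},
  ],
)

```text
t: 44.2
position: [0.4515, 0.3753, 0.2835]
orientation: [-0.003, 0.675, 0.738, 0.001]
contact_force: [-0.3, 0.8, -0.5]
finger_gap: 0.0747
grasp_force: 0.0
```

```bash
python3 - <<'E'
from h import *
st()
s=grab('scene','s6'); a=grab('top','t6')
for n,im in (('top',a),('scene',s)):
    Q=cloud(im)*1000
    m=(Q[...,2]>195)&(Q[...,2]<208)&(abs(Q[...,0]-657)<45)&(abs(Q[...,1]-68)<45); q=Q[m]; print(n,len(q),np.median(q[:,2]),cv2.minAreaRect(q[:,:2].astype(np.float32)))
    m=(Q[...,2]>150)&(Q[...,2]<167)&(abs(Q[...,0]-662)<60)&(abs(Q[...,1]+40)<65); q=Q[m]
    A=np.c_[q[:,:2]-[662,6],np.ones(len(q))]; print('floor',len(q),np.linalg.lstsq(A,q[:,2],rcond=None)[0])
cv2.imwrite('pics/c12.png',np.hstack([cv2.resize(s['frame'][200:400,220:420],(400,400)),cv2.resize(a['frame'][100:350,150:400],(400,400))])[:,:,::-1])
E
```

```text
t44.2 [451.5 375.3 283.5] T=5.11 F [-0.3  0.8 -0.5] gap 74.7 grip 0.0 j [-0.91  0.47  0.3   1.52 -0.15  1.17 -0.5 ]
top 640 200.68916162605154 ((654.9637451171875, 68.14833068847656), (61.71304702758789, 59.897735595703125), 4.6728835105896)
floor 2313 [-4.93540866e-04  3.05345214e-03  1.59731795e+02]
scene 619 200.12030752755467 ((658.294921875, 67.74263763427734), (60.34556198120117, 60.81458282470703), 5.199453830718994)
floor 2241 [1.58957964e-04 8.75869106e-04 1.59090262e+02]
```

View pics/c12.png

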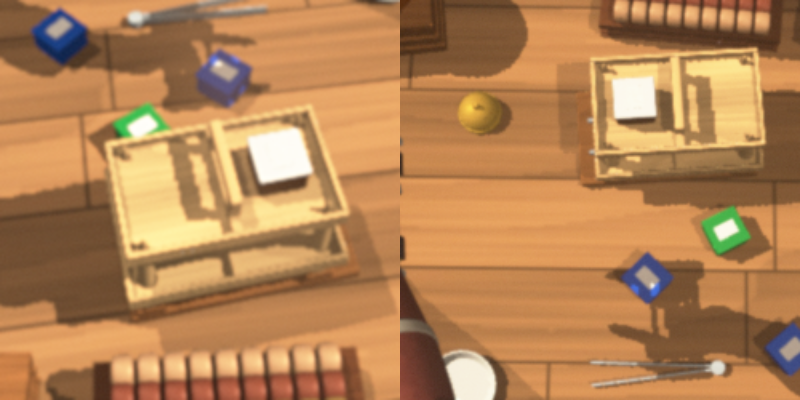

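The picture shows the small tray level on the stand at about (680, 100), with the white-lidded tub upright in its bay. The lower tray is under it, and the bell and decoy tubs have not moved. Handing in.

```bash
python3 -c "
from rig import env
print(env.finish_job())"
```

```text
the job is handed in; nothing more can be done
None
```

I handed the job in at about 44 s of the 210 s limit: the movable posts are locked at the 210 mm notch, and both trays are seated level with the one jam jar on the lower tray and the one dessert tub on the upper; no second jar or tub was in view, and the judging result was not shown.

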